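Sort guide blocks with a go/no-go height gauge

TASK

Gauge the three blue blocks: push each one gently along the plate, in under the bars, until it stops against a bar or, if neither bar stops it, until its front is clearly out beyond the red bar; leave it standing there until all three have been pushed in. Then sort them: the block that goes under the green bar but is stopped by the red one is good and goes into the green tray, the blocks that are too high or too low go into the red tray, each lying flat on the tray's floor on its base. Leave everything else on the bench where it is, and do not force the gauge.

Things in the scene. Friction and masses are not known exactly. Their poses are not given: they have to be found in the camera images.
- block_a_mid (a point): centre of a blue plastic guide block, 110 mm long (its x) by 50 mm wide (its y), about 0.3 kg, lying on its base with two dark screw holes and two grooves on top. The point is on the middle of length and width, 20 mm above its underside; z up. The three look alike but differ in height: each is between 32 and 50 mm high, which one is which is not told, they differ by some millimetres
- block_b_mid (a point): centre of a blue plastic guide block, 110 mm long (its x) by 50 mm wide (its y), about 0.3 kg, lying on its base with two dark screw holes and two grooves on top. The point is on the middle of length and width, 20 mm above its underside; z up. The three look alike but differ in height: each is between 32 and 50 mm high, which one is which is not told, they differ by some millimetres
- block_c_mid (a point): centre of a blue plastic guide block, 110 mm long (its x) by 50 mm wide (its y), about 0.3 kg, lying on its base with two dark screw holes and two grooves on top. The point is on the middle of length and width, 20 mm above its underside; z up. The three look alike but differ in height: each is between 32 and 50 mm high, which one is which is not told, they differ by some millimetres
- gauge: base plate of the height gauge, fixed: aluminium, 260 (its x) by 330 (its y) by 12 mm; origin at the centre of its underside, z up; x points from its open side, nearer the robot, in under the two cross bars. The blocks start on it in front of the bars, lengthwise towards them. A block has 3 mm of air under a bar it passes, and overlaps by 3 mm one that stops it
- bridge: the gauge's bars and end posts, fixed; origin and axes as the gauge's. The bars lie along y over the whole plate, their tops 52 mm above the plate's top; 300 mm clear between the posts, which reach from x = 44 to 100 mm. Good block: goes under green, stops with its front at red; too high: stops at green; too low: goes under both
- go_bar (a point): middle of the lower front edge of the green GO bar: x = 50 mm in the gauge's frame, 44 mm above the plate's top; bar 12 mm thick along x
- nogo_bar (a point): middle of the lower front edge of the red NO-GO bar: x = 82 mm in the gauge's frame, 38 mm above the plate's top; bar 12 mm thick along x (rear face at 94 mm)
- tray_green: green open plastic tray, 170 (its x) by 200 (its y) by 22 mm high, walls 3 mm, floor upper face 3 mm above the bench; fixed; origin under its centre, z up. A bronze bush stands in it in its +y half; its other half is free
- tray_red: red open plastic tray, 170 (its x) by 200 (its y) by 22 mm high, walls 3 mm, floor upper face 3 mm above the bench; fixed; origin under its centre, z up. Empty
- bush: bronze bush, 40 mm diameter, 45 mm high, standing in the green tray; bystander; origin under its centre
- spray_can: upright spray can, 59 mm diameter, 225 mm high, loose bystander; origin under its centre
- jar: jar with red lid, 62 mm diameter, 104 mm high, loose bystander; origin under its centre
- vee: steel vee block, 60 x 50 x 40 mm, loose bystander; origin under its centre
- tape: yellow tape measure, 34 x 78 x 60 mm high, loose bystander; origin under its centre

How it is judged:
By the outcome, as a careful person would: the job done as asked, in the order asked, and still so for the second after the job is handed in, with the robot touching nothing.
It also fails if it takes over 72 s, if anything falls off the work surface, if the arm or the gripper's body presses on something with over 40 N, if the wrist force passes 120 N, or if a joint passes its speed limit or range.

ROBOT

A 6-joint arm with a two-finger parallel gripper is mounted at the origin on a cart in front of the work surface, level with it; the furniture and walls round the work are solid. World frame = base frame: x ahead of the robot, y to its left, z up, the work surface at z = 0. Lengths are in m, angles in rad, forces in N, time in s.
With the tool pointing down it reaches from about 0.25 to 0.725 m from the base axis. Payload 4 kg.
Tool frame: the origin (TCP) lies on the front face of the gripper's body, between the roots of the fingers; the fingertips stand 73 mm ahead of it and the grasp point (between the pads) lies 54 mm ahead of it; z points along the fingers, y is the direction in which the jaws open and shut (so a half turn about z gives the same grasp; the last joint's range is limited). The gripper opens to 85 mm and grips with 20 to 120 N. Pads are 22 mm wide; open, the fingers measure 114 mm over their backs; the gripper's body (76 mm by 85 mm) begins 54 mm behind the grasp point. The pads swing forward as they close: fully open they stand 13 mm farther back than shut.
Start: joints at [1.212, 0.241, 0.005, 1.335, 0, 1.571], TCP at [0.176, 0.468, 0.304] pointing down, gripper open.
Joint ranges: [-2.72, 2.72], [-1.05, 1.87], [-1.09, 1.28], [-1.99, 2.15], [-1.42, 1.44], [-3.14, 3.14]. Speed limits (rad/s): [2.79, 2.79, 3.14, 3.14, 3.14, 3.14].

INTERFACE

Orientations are given as a unit quaternion [x, y, z, w].
In Python, from workcell import sensors, camera, order gives the robot as it stands. The module is installed in compiled form; this text tells all that it offers.
- The arm moves only by the shell command python3 -m inch 'ROWS'. ROWS is JSON, one flat list of numbers, 5 for each row, row after row: the opening, from -1 (shut) to 1 (fully open), then the shift along the tool's x, y, z in mm, then the turn about the tool's z in units of 6 degrees (1.0 is 6 degrees). A call has 1 to 8 rows; each row is the pose to reach, as a shift and turn from the pose commanded when the call began, along the tool's axes at that moment; what a row does not reach only later rows make up. A row lasts 1/10 s, in which the tool goes at most 50 mm and 8.59 degrees, less where a joint would pass 70% of its speed; a pose out of reach is approached as far as the arm can. A call with a gripper value outside its range is refused whole. The fingers move at their own pace and stop on an object; the grip force is fixed at half the most. Time passes only in rows, so rows that repeat a pose let the fingers close. It gives the time, the measured TCP pose, the force and the opening at its end, in the units of the state.
- sensors.get_obs(): the state, without advancing time (a new reading comes with each control period).
- camera(name): name is "scene" or "top" or "wrist"; returns a dict with "pixels" (420x560x3 uint8, red, green, blue), "intrinsics" (3x3 intrinsics, pixels), "extrinsics" (4x4, takes a point from camera to world coordinates). Camera axes: x right, y down, z forward; pixel columns grow to the right and rows downward; lengths in m; the calibration is good to about 2 mm. A picture is of the moment at which its call begins. There is no depth.
- order.job_done(): hands the job in, once; it reports no verdict.
The state is a dict: "clock": time; "joint_pos": joint angles; "joint_vel": joint speeds; "tau": joint torques, N m; "eef_pos": TCP position; "tool_rot": TCP orientation; "ft_force": force on the tool from outside, world axes, zero at the start; "ft_torque": the same for the moment, N m; "grip_width": finger opening in m.
Only numpy, scipy, OpenCV 4.12 (cv2) and the standard library are available. Lean on these libraries where they do the work, as an engineer would, in place of code of your own. Each camera call takes 0.05 s, during which the arm holds its last target.

## Working session

There is one attempt and no reset: what is moved stays moved. The work goes in short steps, Python scripts to look and compute and a shell command to move; the robot and the scene stay as the last step left them, time stands still between calls to the robot, and variables do not carry over. Pictures are saved under pics/ and viewed, and the job is handed in when it is done.

```bash
mkdir -p pics; ls; python3 - <<'E'
from workcell import sensors,camera
import cv2,numpy as np
o=sensors.get_obs();print(o)
for n in("scene","top","wrist"):
    c=camera(n);cv2.imwrite(f"pics/{n}0.png",c["pixels"][:,:,::-1]);print(n,c["intrinsics"].tolist(),np.round(c["extrinsics"],4).tolist())
E
```

```text
pics
{'clock': 0.0, 'joint_pos': array([1.21199854e+00, 2.41416447e-01, 3.69231375e-03, 1.33520179e+00,
       4.33480847e-05, 1.57080054e+00]), 'joint_vel': array([ 0.00041519,  0.00082533, -0.00065714, -0.00125575,  0.00145201,
        0.00034007]), 'tau': array([ 1.68509446e-04, -3.72313643e+01,  2.52411371e+01,  1.67260109e-02,
        2.61739626e-05,  3.71411019e-06]), 'eef_pos': array([0.1753915 , 0.4677006 , 0.30299889]), 'tool_rot': array([ 1.78440139e-01,  9.83950193e-01, -1.04384445e-03, -2.11324982e-04]), 'ft_force': array([-0.66401543,  0.30712626,  0.58411022]), 'ft_torque': array([-0.01218428, -0.00970431, -0.01220432]), 'grip_width': 0.08527028406537607}
scene [[463.4574107564858, 0.0, 277.3288998790231], [0.0, 463.4574107564858, 207.36950647257459], [0.0, 0.0, 1.0]] [[0.8606, -0.2107, 0.4637, -0.2424], [-0.5093, -0.365, 0.7793, -1.266], [0.005, -0.9069, -0.4214, 0.7533], [0.0, 0.0, 0.0, 1.0]]
top [[401.63999583003044, 0.0, 278.4118510252782], [0.0, 401.63999583003044, 210.58444431107185], [0.0, 0.0, 1.0]] [[-0.0159, -0.9949, 0.0998, 0.38], [-0.9999, 0.0165, 0.0053, 0.0361], [-0.0069, -0.0997, -0.995, 1.3852], [0.0, 0.0, 0.0, 1.0]]
wrist [[356.89607001252534, 0.0, 273.82369410435825], [0.0, 356.89607001252534, 209.04037963127263], [0.0, 0.0, 1.0]] [[0.3503, 0.9033, 0.2478, 0.1144], [0.9367, -0.3374, -0.094, 0.4901], [-0.0013, 0.265, -0.9642, 0.3737], [0.0, 0.0, 0.0, 1.0]]
```

View pics/scene0.png

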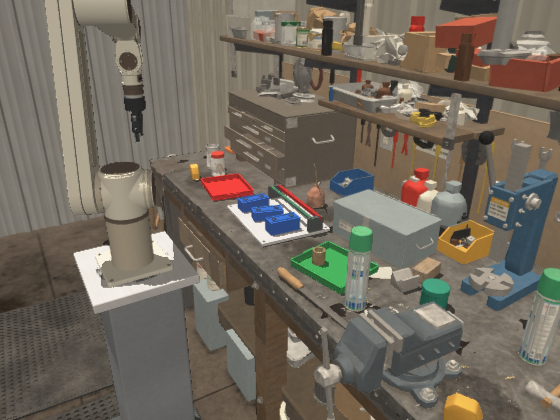

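View pics/top0.png

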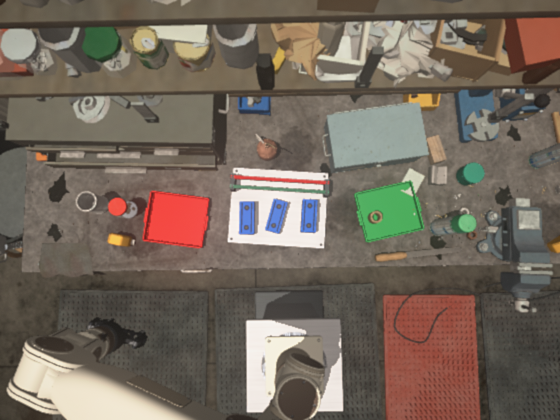

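View pics/wrist0.png

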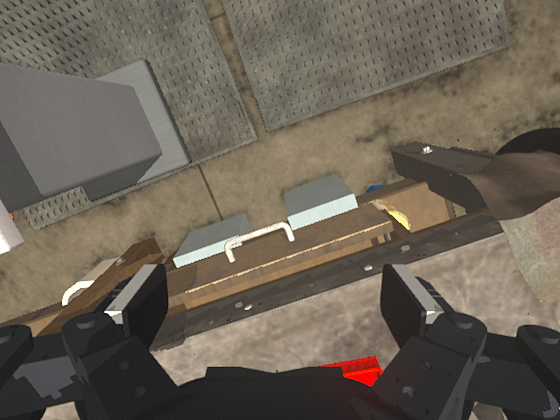

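The top view shows the gauge at about cols 228–328, rows 168–248, with three blue blocks in front of the bars and the middle one rotated. The red tray is on the left (145–210, 193–247) and the green tray on the right (355–424, 183–241). Next I'll enlarge it.

```bash
python3 - <<'E'
import cv2
a=cv2.imread("pics/top0.png")
cv2.imwrite("pics/g0.png",cv2.resize(a[160:255,222:334],None,fx=7,fy=6.3,interpolation=cv2.INTER_CUBIC)[:600])
cv2.imwrite("pics/t0.png",cv2.resize(a[175:255,75:215],None,fx=5.5,fy=5.5,interpolation=cv2.INTER_CUBIC))
cv2.imwrite("pics/t1.png",cv2.resize(a[170:270,345:485],None,fx=5.5,fy=5.5,interpolation=cv2.INTER_CUBIC))
E
```

```text
(no output)
```

View pics/g0.png

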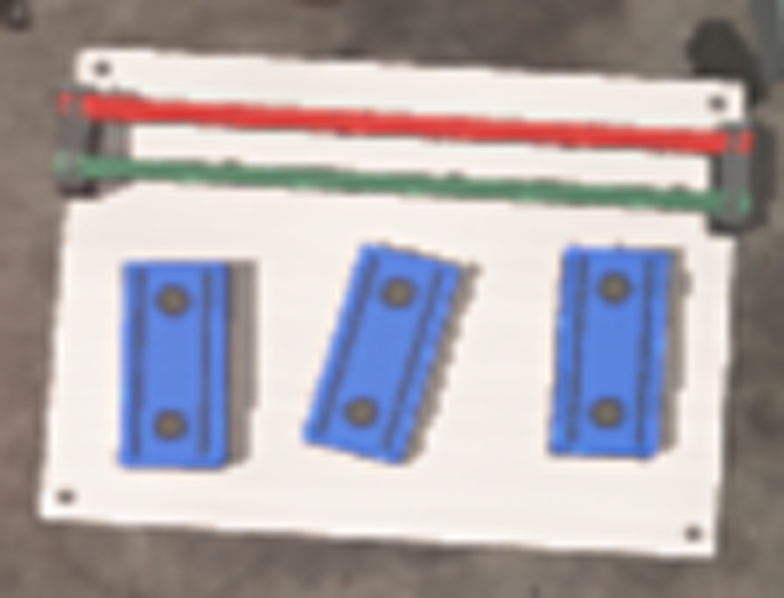

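View pics/t0.png

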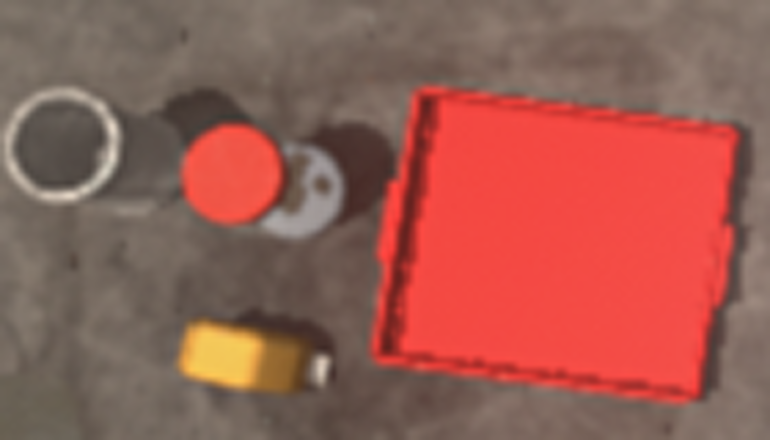

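View pics/t1.png

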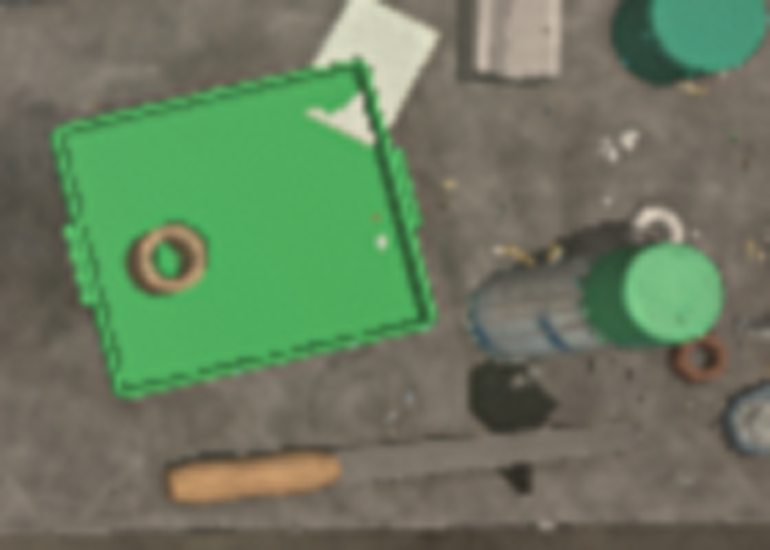

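```bash
cat > h.py <<'E'
import numpy as np,cv2
from workcell import camera,sensors
def ray(c,u,v,z):
    K,E=c["intrinsics"],c["extrinsics"]
    d=E[:3,:3]@np.linalg.solve(K,[u,v,1]);t=(z-E[2,3])/d[2];return E[:3,3]+t*d
def proj(c,p):
    K,E=c["intrinsics"],c["extrinsics"]
    q=K@(E[:3,:3].T@(np.asarray(p)-E[:3,3]));return q[:2]/q[2]
E
python3 - <<'E'
from h import *
c=camera("top")
def f(pts,u0,v0,sx,sy,z): return np.array([ray(c,u0+(x+.5)/sx-.5,v0+(y+.5)/sy-.5,z)[:2] for x,y in pts])
def rect(P,name):
    # order: far-left(+x,+y), far-right, near-right, near-left
    ex=(P[0]+P[1]-P[2]-P[3])/2; ey=(P[0]+P[3]-P[1]-P[2])/2
    print(name,"ctr",P.mean(0).round(4),"lx",np.linalg.norm(ex).round(4),"ly",np.linalg.norm(ey).round(4),"yaw",np.degrees(np.arctan2(ex[1],ex[0])).round(1),np.degrees(np.arctan2(-ey[0],ey[1])).round(1))
g=(222,160,7,6.3)
rect(f([(80,50),(746,83),(714,555),(40,518)],*g,.012),"plate")
rect(f([(124,262),(226,262),(226,467),(120,467)],*g,.053),"L")
rect(f([(364,246),(463,268),(407,462),(305,438)],*g,.053),"M")
rect(f([(566,248),(672,252),(656,457),(552,455)],*g,.053),"R")
for n,a,b in(("L",(173,300),(170,425)),("M",(398,293),(361,412)),("R",(615,288),(606,412))):
    P=f([a,b],*g,.053);d=P[0]-P[1];print(n,"holes",P.mean(0).round(4),np.degrees(np.arctan2(d[1],d[0])).round(1),np.linalg.norm(d).round(4))
rect(f([(415,88),(738,128),(700,400),(374,358)],75,175,5.5,5.5,.022),"red")
rect(f([(54,130),(362,62),(432,320),(120,395)],345,170,5.5,5.5,.022),"green")
print("bush",f([(168,258)],345,170,5.5,5.5,.045))
print("can base",f([(500,330)],345,170,5.5,5.5,.0),"cantop",f([(673,292)],345,170,5.5,5.5,.225))
print("jar top",f([(232,173)],75,175,5.5,5.5,.104),"tape",f([(220,355)],75,175,5.5,5.5,.06))
E
```

```text
plate ctr [0.5298 0.0447] lx 0.2586 ly 0.3297 yaw -4.8 -4.3
L ctr [0.4927 0.15  ] lx 0.1087 ly 0.0495 yaw -1.0 -0.9
M ctr [0.4968 0.0496] lx 0.1059 ly 0.0493 yaw -15.8 -15.3
R ctr [ 0.4953 -0.0582] lx 0.1095 ly 0.0499 yaw -5.1 -2.8
L holes [0.4936 0.1512] -1.7 0.0663
M holes [0.4973 0.0521] -16.5 0.0655
R holes [ 0.4968 -0.0577] -5.1 0.0659
red ctr [0.4947 0.3936] lx 0.1697 ly 0.2038 yaw -7.8 -8.1
green ctr [ 0.5102 -0.3318] lx 0.167 ly 0.1978 yaw 12.1 12.0
bush [[ 0.48918164 -0.27983601]]
can base [[ 0.44426073 -0.49596129]] cantop [[ 0.45228318 -0.50112773]]
jar top [[0.53178101 0.5628081 ]] tape [[0.42712078 0.5854432 ]]
```

```bash
cat >> h.py <<'E'
from scipy.spatial.transform import Rotation as R
GA=np.radians(-4.6);GC=np.array([.5298,.0447])
def g2w(x,y): return GC+np.array([x*np.cos(GA)-y*np.sin(GA),x*np.sin(GA)+y*np.cos(GA)])
def w2g(p): d=np.asarray(p)[:2]-GC; return np.array([d[0]*np.cos(GA)+d[1]*np.sin(GA),-d[0]*np.sin(GA)+d[1]*np.cos(GA)])
def plan(p,yaw):
    """p world TCP; yaw deg = world direction of tool -x"""
    o=sensors.get_obs();r=R.from_quat(o["tool_rot"]);M=r.as_matrix()
    cur=np.degrees(np.arctan2(-M[1,0],-M[0,0]));dt=(yaw-cur+180)%360-180
    s=M.T@(np.asarray(p)-o["eef_pos"])*1000
    print("at",o["eef_pos"].round(4),"yaw",cur.round(2),"shift mm",s.round(1),"turn u",round(-dt/6,2),"t",round(o["clock"],2),"F",o["ft_force"].round(1),"j6",o["joint_pos"][5].round(2))
E
python3 - <<'E'
from h import *
for b in((.493,.1505),(.497,.051),(.496,-.058)):print(w2g(b))
plan((.416,.153,.2),-4.6)
E
```

```text
[-0.04516651  0.10250788]
[-0.0331996   0.00364918]
[-0.0254547  -0.10507991]
at [0.1755 0.4679 0.3033] yaw -20.56 shift mm [-335.8 -210.3  103.6] turn u -2.66 t 0.2 F [ 0.1 -0.1 -0.4] j6 1.57
```

```bash
python3 -m inch '[-0.6,-48,-30,12,-0.4, -0.6,-96,-60,24,-0.8, -0.6,-140,-88,40,-1.2, -0.6,-185,-116,55,-1.6, -0.6,-230,-144,70,-2, -0.6,-275,-172,85,-2.3, -0.6,-315,-197,100,-2.66, -0.6,-336,-210,104,-2.66]'; python3 - <<'E'
from h import *
plan((.416,.153,.105),-4.6)
E
```

```text
clock: 1.0
eef_pos: [0.4112, 0.1593, 0.2016]
tool_rot: [0.04, 0.999, 0.0, -0.0]
ft_force: [1.3, 1.7, -0.1]
grip_width: 0.017
at [0.4112 0.1593 0.2016] yaw -4.56 shift mm [-5.3 -5.9 96.6] turn u 0.01 t 1.0 F [ 1.3  1.7 -0.1] j6 0.45
```

```bash
python3 -m inch '[-0.6,0,0,40,0, -0.6,0,0,75,0, -0.6,0,0,95,0, -0.6,0,0,95,0]'; python3 - <<'E'
from h import *
plan((.416,.153,.105),-4.6)
for n in("wrist","scene"):
    c=camera(n);cv2.imwrite(f"pics/{n}1.png",c["pixels"][:,:,::-1])
E
```

```text
clock: 1.4
eef_pos: [0.4083, 0.1599, 0.1045]
tool_rot: [0.04, 0.999, -0.001, -0.003]
ft_force: [-0.0, -0.5, 0.5]
grip_width: 0.0171
at [0.4083 0.1599 0.1045] yaw -4.64 shift mm [-8.2 -6.3 -0.6] turn u -0.01 t 1.4 F [-0.  -0.5  0.5] j6 0.45
```

View pics/wrist1.png

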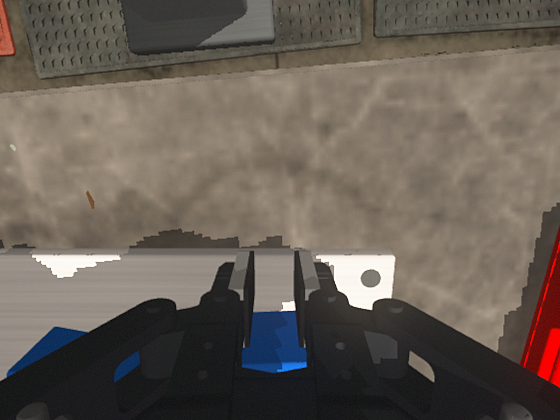

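```bash
python3 - <<'E'
import cv2
a=cv2.imread("pics/scene1.png")
cv2.imwrite("pics/s1c.png",cv2.resize(a[110:250,170:350],None,fx=4.2,fy=4.2,interpolation=cv2.INTER_CUBIC))
E
```

```text
(no output)
```

View pics/s1c.png

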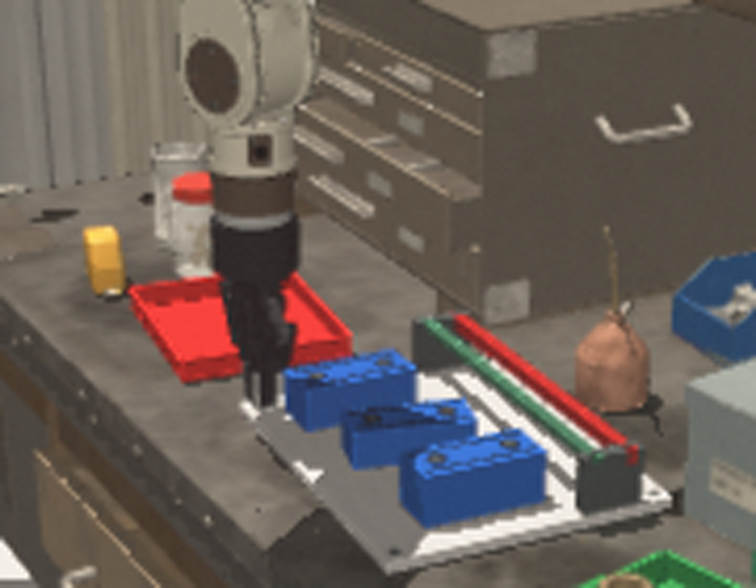

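```bash
python3 -m inch '[-0.6,-8,-3,0,0, -0.6,-16,-3,0,0, -0.6,-22,-3,0,0, -0.6,-28,-3,0,0, -0.6,-34,-3,0,0, -0.6,-40,-3,0,0, -0.6,-46,-3,0,0, -0.6,-50,-3,0,0]'; python3 - <<'E'
from h import *
plan((.416,.153,.105),-4.6);print(w2g(sensors.get_obs()["eef_pos"]))
c=camera("top");a=c["pixels"][:,:,::-1];cv2.imwrite("pics/top2.png",a)
cv2.imwrite("pics/g2.png",cv2.resize(a[160:255,222:334],None,fx=7,fy=6.3,interpolation=cv2.INTER_CUBIC))
E
```

```text
clock: 2.3
eef_pos: [0.4608, 0.1541, 0.1072]
tool_rot: [0.04, 0.999, -0.0, 0.0]
ft_force: [-3.0, 0.7, 1.3]
grip_width: 0.0169
at [0.4608 0.1541 0.1072] yaw -4.61 shift mm [44.6 -4.7  2.1] turn u -0.0 t 2.3 F [-3.   0.7  1.3] j6 0.4
[-0.07751845  0.10347471]
```

View pics/g2.png

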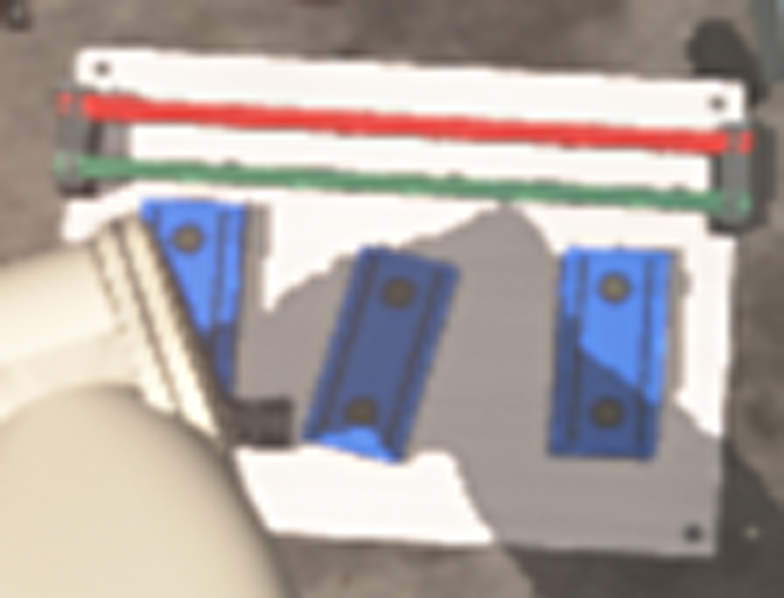

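Block L is now square with the bars, with its front just short of the green bar.

```bash
python3 -m inch '[-0.6,-2,0,1,0, -0.6,-4,0,2,0, -0.6,-6,0,3,0, -0.6,-8,0,3,0]'; python3 -m inch '[-0.6,-2,0,0,0, -0.6,-4,0,0,0]';python3 -m inch '[-0.6,-2,0,0,0]'
```

```text
clock: 2.75
eef_pos: [0.4681, 0.1534, 0.104]
tool_rot: [0.04, 0.999, -0.0, -0.0]
ft_force: [-1.4, 0.6, -0.3]
grip_width: 0.0171
clock: 2.95
eef_pos: [0.4724, 0.1532, 0.1041]
tool_rot: [0.04, 0.999, -0.0, 0.0]
ft_force: [-0.5, 0.9, -0.6]
grip_width: 0.0169
clock: 3.05
eef_pos: [0.4744, 0.153, 0.1042]
tool_rot: [0.04, 0.999, -0.0, 0.0]
ft_force: [-1.3, -0.5, -0.7]
grip_width: 0.0167
```

```bash
python3 -m inch '[-0.6,-2,0,0,0, -0.6,-4,0,0,0]'; cat >> h.py <<'E'
def look(k):
    c=camera("top");a=c["pixels"][:,:,::-1]
    cv2.imwrite(f"pics/g{k}.png",cv2.resize(a[160:255,222:334],None,fx=7,fy=6.3,interpolation=cv2.INTER_CUBIC))
    c=camera("scene");a=c["pixels"][:,:,::-1]
    cv2.imwrite(f"pics/s{k}.png",cv2.resize(a[170:250,215:345],None,fx=6,fy=6,interpolation=cv2.INTER_CUBIC))
    o=sensors.get_obs();print("g",w2g(o["eef_pos"]).round(4),o["eef_pos"].round(4),o["ft_force"].round(1),o["clock"])
E
python3 -c "
from h import *
look(3)"
```

```text
clock: 3.25
eef_pos: [0.4783, 0.1527, 0.1042]
tool_rot: [0.04, 0.999, -0.0, 0.0]
ft_force: [-1.4, 1.3, -1.3]
grip_width: 0.0172
g [-0.0596  0.1036] [0.4787 0.1527 0.1044] [ 1.3 -0.8  0.4] 3.35
```

View pics/g3.png

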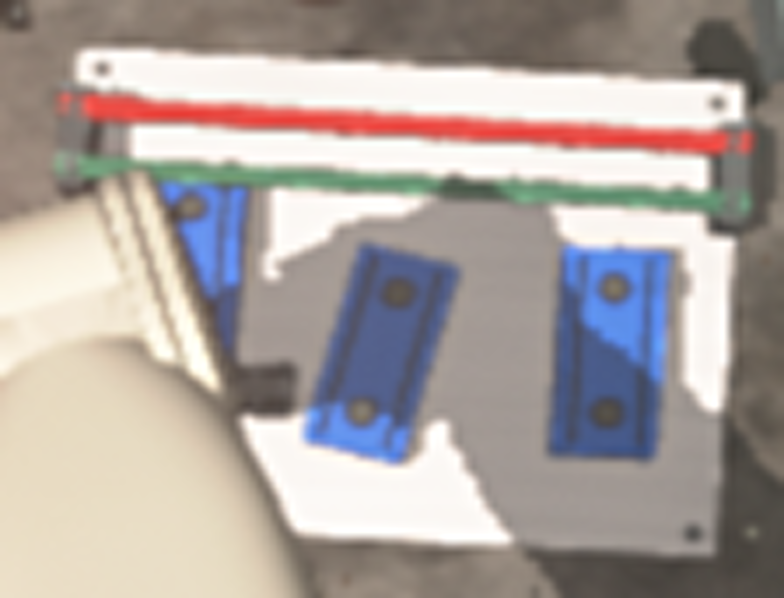

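View pics/s3.png

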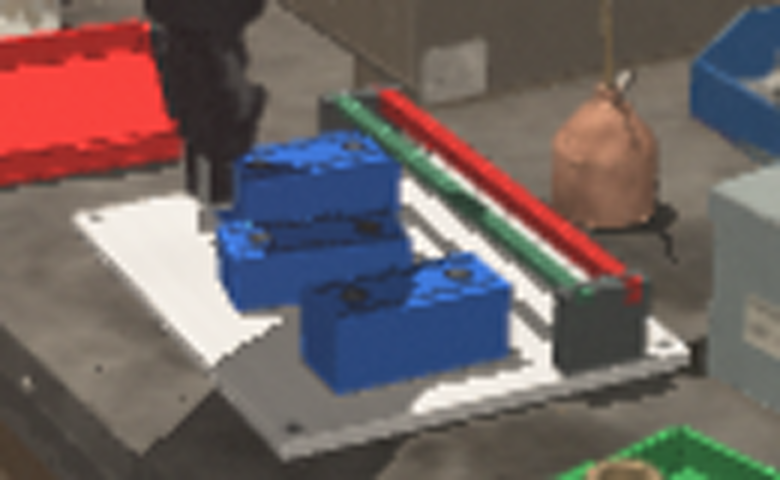

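Block L's front has only just reached the green bar (row ~184 in the crop), so I'll go on in small steps.

```bash
for i in 1; do python3 -m inch '[-0.6,-2,0,0,0, -0.6,-3,0,0,0]'; python3 -m inch '[-0.6,-2,0,0,0, -0.6,-3,0,0,0]'; python3 -m inch '[-0.6,-2,0,0,0, -0.6,-3,0,0,0]'; done; python3 -c "
from h import *
look(4)"
```

```text
clock: 3.55
eef_pos: [0.4811, 0.1525, 0.1043]
tool_rot: [0.04, 0.999, 0.0, -0.0]
ft_force: [-2.2, 0.0, 1.1]
grip_width: 0.0169
clock: 3.75
eef_pos: [0.4843, 0.1522, 0.1043]
tool_rot: [0.04, 0.999, 0.0, 0.0]
ft_force: [-2.8, 1.0, 1.8]
grip_width: 0.0171
clock: 3.95
eef_pos: [0.4874, 0.152, 0.1042]
tool_rot: [0.04, 0.999, 0.0, 0.0]
ft_force: [-1.7, -0.0, 0.5]
grip_width: 0.0169
g [-0.0508  0.1035] [0.4875 0.152  0.1043] [-0.8 -0.3  0.1] 4.05
```

View pics/g4.png

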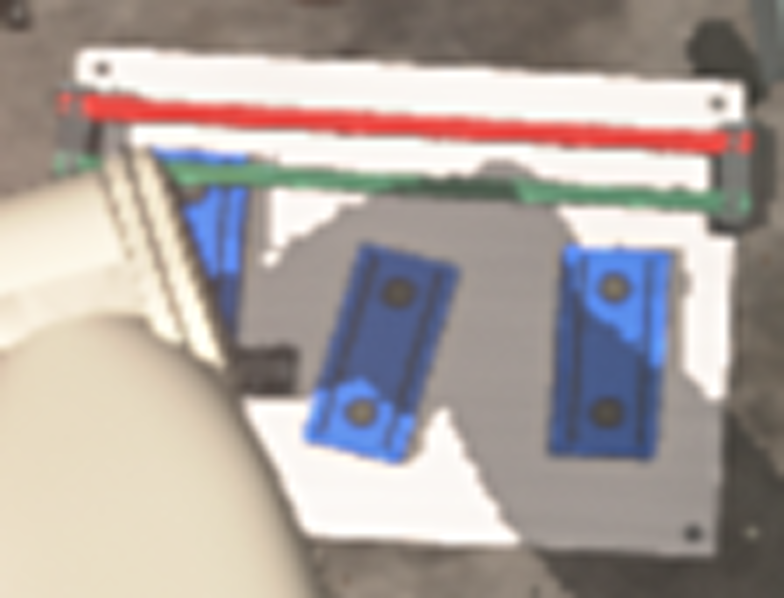

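L has gone under green: its front shows beyond the bar at row ~153.

```bash
python3 -c "
from h import *
c=camera('top')
print(w2g(ray(c,222+210/7,160+153/6.3,.053)))"
python3 -m inch '[-0.6,-3,0,0,0, -0.6,-6,0,0,0, -0.6,-8,0,0,0]'; python3 -m inch '[-0.6,-2,0,0,0, -0.6,-3,0,0,0]'; python3 -m inch '[-0.6,-2,0,0,0, -0.6,-3,0,0,0]'
```

```text
[0.06688008 0.09133546]
clock: 4.4
eef_pos: [0.4955, 0.1513, 0.1042]
tool_rot: [0.04, 0.999, 0.0, 0.0]
ft_force: [-1.2, 0.8, 0.4]
grip_width: 0.0168
clock: 4.6
eef_pos: [0.4983, 0.1511, 0.1042]
tool_rot: [0.04, 0.999, 0.0, 0.0]
ft_force: [-1.7, 0.6, 0.1]
grip_width: 0.0167
clock: 4.8
eef_pos: [0.4998, 0.1509, 0.1041]
tool_rot: [0.04, 0.999, 0.0, -0.002]
ft_force: [-7.4, 0.5, 5.1]
grip_width: 0.0171
```

```bash
python3 -m inch '[-0.6,-0.5,0,0,0, -0.6,-0.5,0,0,0]'; python3 -c "
from h import *
look(5)"
```

```text
clock: 5.0
eef_pos: [0.4998, 0.1509, 0.1041]
tool_rot: [0.04, 0.999, 0.0, -0.002]
ft_force: [-6.8, 0.4, 3.0]
grip_width: 0.0172
g [-0.0384  0.1034] [0.4998 0.1509 0.1041] [-6.5  0.3  4.6] 5.1
```

View pics/g5.png

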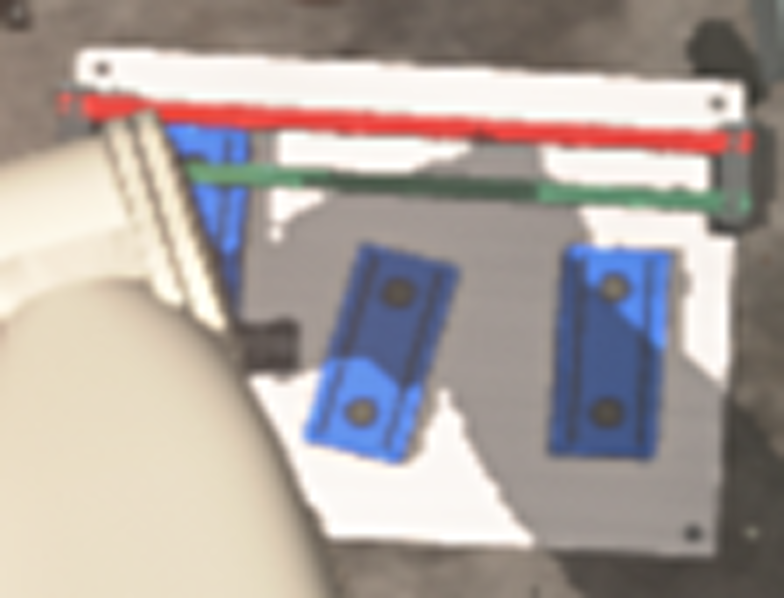

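L is held against the red bar (front at gauge x≈82, force ≈7 N and steady), so L is good. Next I back off and go to M.

```bash
python3 -m inch '[-0.6,15,0,0,0, -0.6,40,0,-20,0, -0.6,60,-10,-60,0, -0.6,77,-45,-66,0, -0.6,77,-85,-66,0, -0.6,77,-99,-66,0, -0.6,77,-99,-40,0, -0.6,77,-99,-10,0]'; python3 -m inch '[-0.6,0,0,9,0,-0.6,0,0,9,0]'; python3 -c "
from h import *
look(6)"
```

```text
clock: 5.9
eef_pos: [0.4194, 0.0577, 0.1154]
tool_rot: [0.041, 0.999, 0.0, 0.004]
ft_force: [0.7, -0.1, -0.1]
grip_width: 0.0169
clock: 6.1
eef_pos: [0.4162, 0.0581, 0.1043]
tool_rot: [0.04, 0.999, -0.0, -0.001]
ft_force: [0.7, -0.5, 0.3]
grip_width: 0.0167
g [-0.1128  0.0047] [0.4177 0.0585 0.106 ] [ 0.9 -0.  -0.1] 6.2
```

View pics/g6.png

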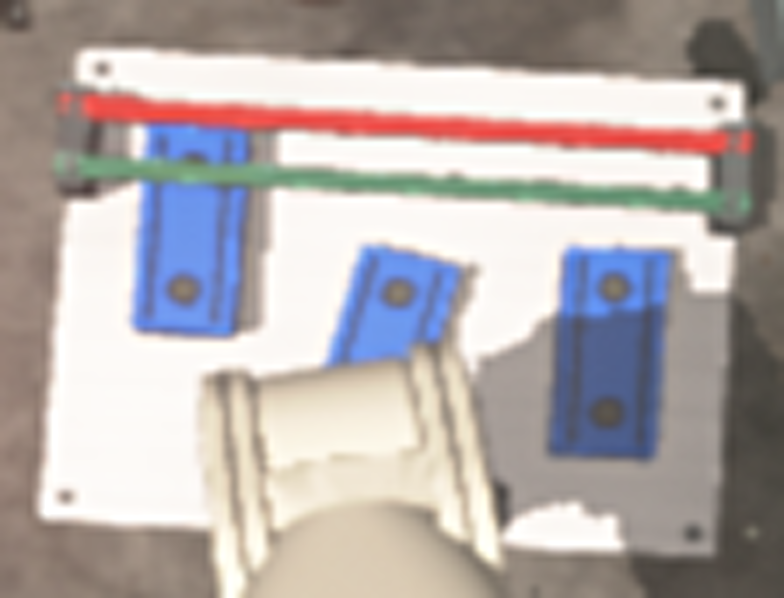

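```bash
python3 -m inch '[-0.6,-6,0,0,0, -0.6,-11,0,0,0, -0.6,-16,0,1,0, -0.6,-20,0,1,0, -0.6,-24,0,2,0, -0.6,-28,0,2,0, -0.6,-32,0,2,0, -0.6,-33,0,2,0]'; python3 -c "
from h import *
look(7)"
```

```text
clock: 7.0
eef_pos: [0.4506, 0.0556, 0.1032]
tool_rot: [0.04, 0.999, 0.0, 0.0]
ft_force: [-1.8, 0.3, -0.3]
grip_width: 0.017
g [-0.0799  0.0046] [0.4505 0.0557 0.1033] [-0.5  0.2 -0. ] 7.1
```

View pics/g7.png

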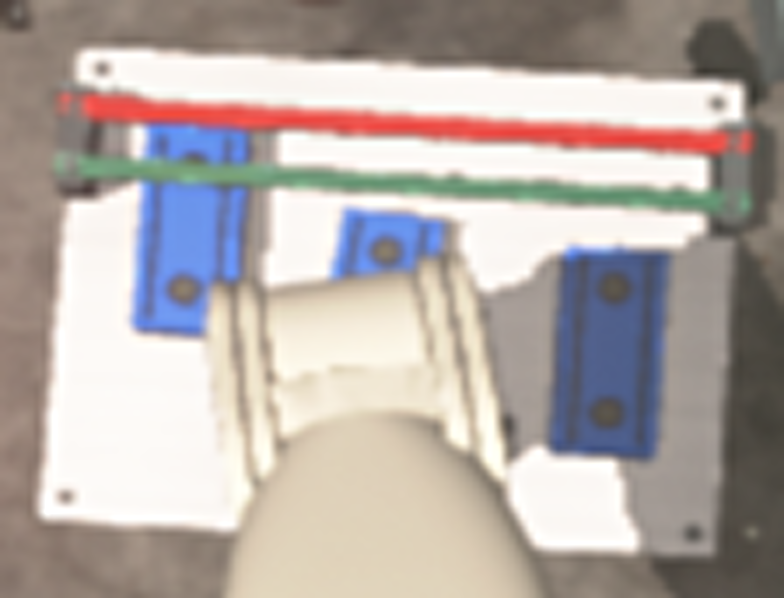

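M is nearly square, with its front just before green.

```bash
python3 -m inch '[-0.6,-2,0,0,0, -0.6,-4,0,0,0, -0.6,-6,0,0,0, -0.6,-8,0,0,0]'; python3 -m inch '[-0.6,-2,0,0,0, -0.6,-3,0,0,0]'; python3 -m inch '[-0.6,-2,0,0,0, -0.6,-3,0,0,0]';python3 -c "
from h import *
look(8)"
```

```text
clock: 7.5
eef_pos: [0.4578, 0.055, 0.1032]
tool_rot: [0.04, 0.999, -0.0, -0.0]
ft_force: [-1.7, 0.5, 1.7]
grip_width: 0.0172
clock: 7.7
eef_pos: [0.461, 0.0547, 0.1032]
tool_rot: [0.04, 0.999, 0.0, 0.0]
ft_force: [-2.6, 0.1, 0.4]
grip_width: 0.0173
clock: 7.9
eef_pos: [0.464, 0.0545, 0.1032]
tool_rot: [0.04, 0.999, 0.0, 0.0]
ft_force: [-1.6, -0.0, 0.5]
grip_width: 0.0171
g [-0.0662  0.0045] [0.4642 0.0545 0.1033] [-0.2  0.  -0.4] 8.0
```

View pics/g8.png

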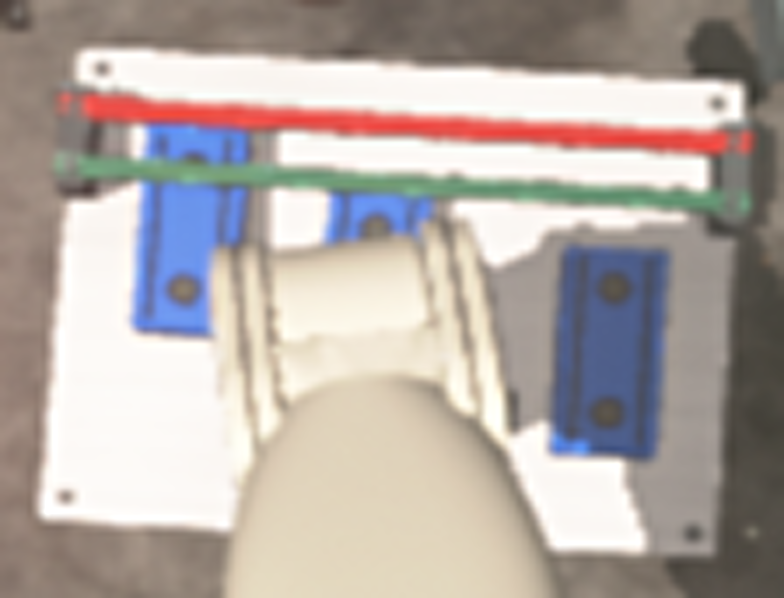

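M shows no contact force at green (front ≈54 mm). It is square now, so I continue.

```bash
python3 -m inch '[-0.6,-3,0,0,0, -0.6,-6,0,0,0, -0.6,-10,0,0,0, -0.6,-14,0,0,0, -0.6,-18,0,0,0, -0.6,-22,0,0,0]'; python3 -m inch '[-0.6,-2,0,0,0, -0.6,-4,0,0,0]'; python3 -m inch '[-0.6,-2,0,0,0, -0.6,-3,0,0,0]';  python3 -m inch '[-0.6,-2,0,0,0, -0.6,-3,0,0,0]';python3 -c "
from h import *
look(9)"
```

```text
clock: 8.6
eef_pos: [0.486, 0.0528, 0.1032]
tool_rot: [0.04, 0.999, 0.0, -0.0]
ft_force: [-1.2, 0.2, 0.2]
grip_width: 0.0168
clock: 8.8
eef_pos: [0.4896, 0.0525, 0.1033]
tool_rot: [0.04, 0.999, 0.0, -0.0]
ft_force: [-2.4, -0.3, 1.7]
grip_width: 0.017
clock: 9.0
eef_pos: [0.4929, 0.0522, 0.1033]
tool_rot: [0.04, 0.999, -0.0, 0.0]
ft_force: [-1.2, 0.0, 1.1]
grip_width: 0.0171
clock: 9.2
eef_pos: [0.4959, 0.052, 0.1032]
tool_rot: [0.04, 0.999, -0.0, 0.0]
ft_force: [-1.8, -0.3, 0.2]
grip_width: 0.017
g [-0.0342  0.0045] [0.496  0.0519 0.1033] [-0.5 -1.  -1. ] 9.3
```

View pics/g9.png

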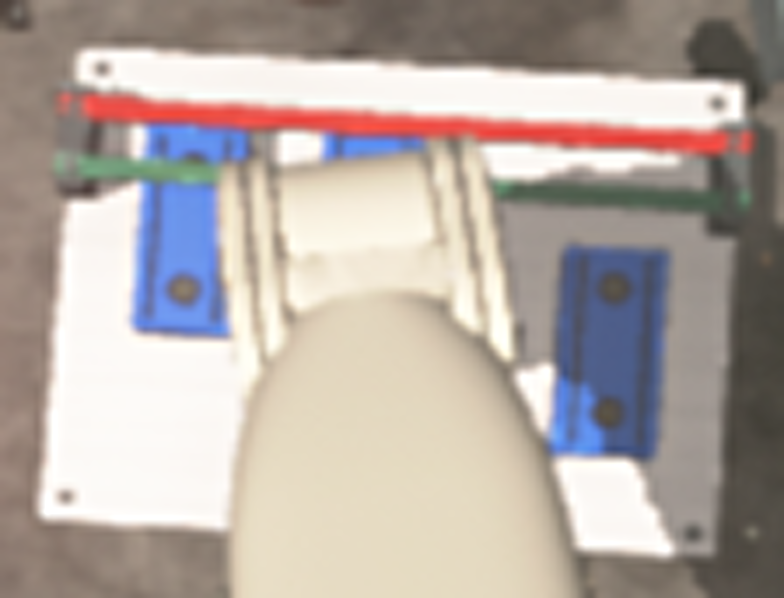

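M is past the red front edge without force, so it goes under both. I'll keep pushing until its front is clearly out.

```bash
python3 -m inch '[-0.6,-2,0,0,0, -0.6,-4,0,0,0]'; python3 -m inch '[-0.6,-3,0,0,0, -0.6,-6,0,0,0, -0.6,-9,0,0,0, -0.6,-12,0,0,0, -0.6,-15,0,0,0, -0.6,-19,0,0,0, -0.6,-23,0,0,0, -0.6,-23,0,0,0]';python3 -c "
from h import *
look(10)"
```

```text
clock: 9.5
eef_pos: [0.4996, 0.0516, 0.1032]
tool_rot: [0.04, 0.999, -0.0, -0.0]
ft_force: [-2.0, 0.5, 0.0]
grip_width: 0.0168
clock: 10.3
eef_pos: [0.5237, 0.0498, 0.1034]
tool_rot: [0.04, 0.999, 0.0, 0.001]
ft_force: [-0.5, 0.5, -0.3]
grip_width: 0.0171
g [-0.0069  0.0045] [0.5233 0.0498 0.1034] [-0.2  0.3  0.5] 10.4
```

View pics/g10.png

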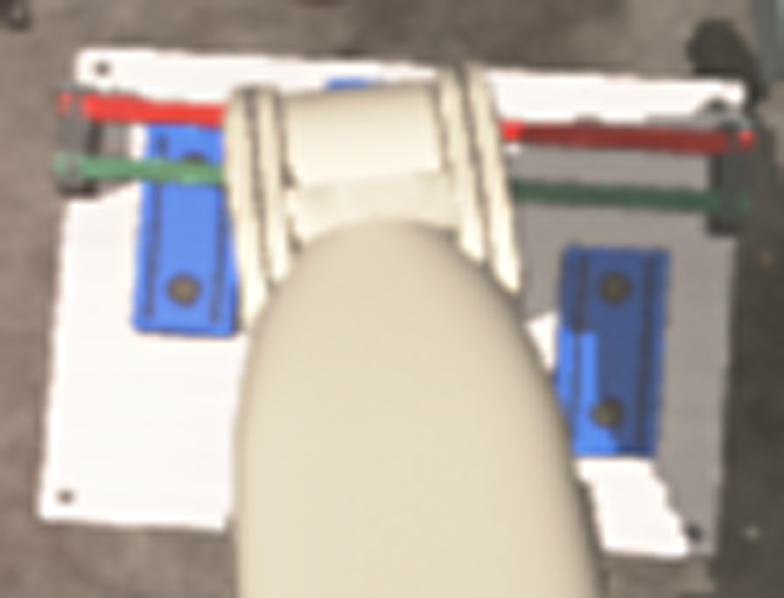

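M's front is about 19 mm beyond the red bar (row 82), so M is too low. R is next.

```bash
python3 -m inch '[-0.6,20,0,0,0, -0.6,55,0,-25,0, -0.6,85,-20,-60,0, -0.6,98,-60,-67,0, -0.6,98,-100,-67,0, -0.6,98,-110,-60,0, -0.6,98,-110,-25,0, -0.6,98,-110,0,0]'; python3 -m inch '[-0.6,0,0,0,0]'; python3 -c "
from h import *
look(11)"
```

```text
clock: 11.2
eef_pos: [0.4164, -0.0524, 0.1024]
tool_rot: [0.041, 0.999, 0.0, 0.001]
ft_force: [0.2, -0.2, 0.3]
grip_width: 0.0171
clock: 11.3
eef_pos: [0.4136, -0.0516, 0.1004]
tool_rot: [0.04, 0.999, 0.0, -0.003]
ft_force: [-0.0, 0.1, 0.7]
grip_width: 0.0171
g [-0.1057 -0.1052] [ 0.416  -0.0517  0.1031] [ 0.6  0.5 -0.3] 11.4
```

View pics/g11.png

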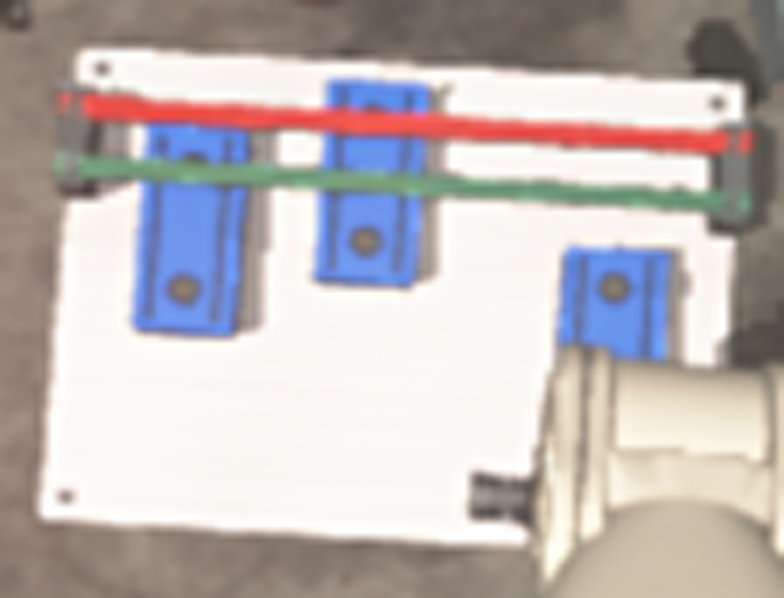

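L and M are where I left them, and the tool is behind R.

```bash
python3 -m inch '[-0.6,-6,0,0,0, -0.6,-11,0,0,0, -0.6,-15,0,0,0, -0.6,-19,0,0,0, -0.6,-23,0,0,0, -0.6,-26,0,0,0, -0.6,-28,0,0,0]'; python3 -m inch '[-0.6,-2,0,0,0, -0.6,-3,0,0,0]'; python3 -m inch '[-0.6,-2,0,0,0, -0.6,-2,0,0,0]'; python3 -m inch '[-0.6,-1.5,0,0,0, -0.6,-1.5,0,0,0]';python3 -c "
from h import *
look(12)"
```

```text
clock: 12.1
eef_pos: [0.4441, -0.0543, 0.1032]
tool_rot: [0.04, 0.999, 0.0, -0.0]
ft_force: [-3.6, 0.1, 2.2]
grip_width: 0.0172
clock: 12.3
eef_pos: [0.4471, -0.0545, 0.1032]
tool_rot: [0.04, 0.999, -0.0, 0.0]
ft_force: [-2.7, 0.1, 0.7]
grip_width: 0.0173
clock: 12.5
eef_pos: [0.4495, -0.0547, 0.1032]
tool_rot: [0.04, 0.999, -0.0, 0.0]
ft_force: [-1.7, 0.3, -0.8]
grip_width: 0.0173
clock: 12.7
eef_pos: [0.4507, -0.0548, 0.1032]
tool_rot: [0.04, 0.999, -0.0, 0.0]
ft_force: [-2.5, -0.0, -0.0]
grip_width: 0.0171
g [-0.0709 -0.1055] [ 0.4507 -0.0548  0.1032] [-0.3 -0.2 -1.3] 12.8
```

View pics/g12.png

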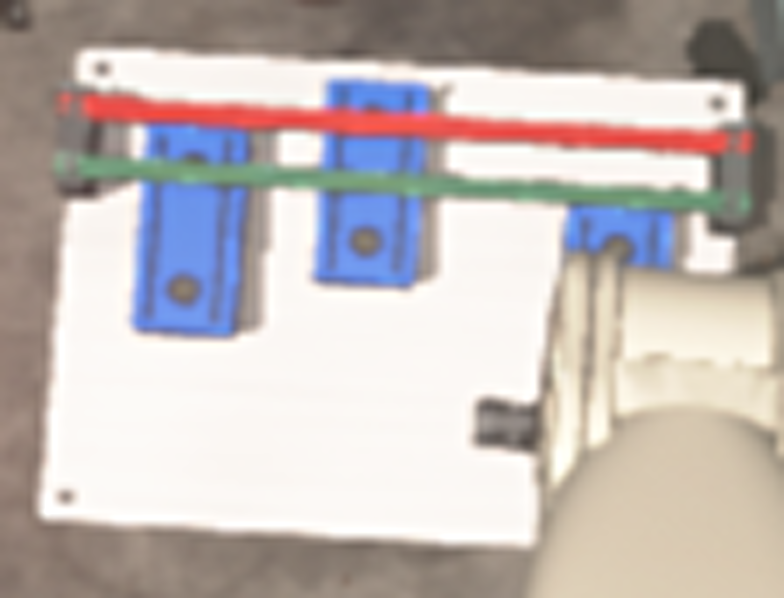

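R's front is at the green bar (row ~207). Now very small steps.

```bash
python3 -m inch '[-0.6,-1.5,0,0,0, -0.6,-1.5,0,0,0]'; python3 -m inch '[-0.6,-1.5,0,0,0, -0.6,-1.5,0,0,0]'; python3 -c "
from h import *
look(13)"
```

```text
clock: 13.0
eef_pos: [0.451, -0.0548, 0.1031]
tool_rot: [0.04, 0.999, 0.0, -0.001]
ft_force: [-5.0, 0.0, 3.4]
grip_width: 0.0169
clock: 13.2
eef_pos: [0.4511, -0.0548, 0.1029]
tool_rot: [0.04, 0.999, 0.0, -0.003]
ft_force: [-8.0, 0.4, 6.2]
grip_width: 0.0174
g [-0.0705 -0.1055] [ 0.4511 -0.0548  0.1029] [-7.8  0.8  5.6] 13.3
```

R is stopped at green, with force rising and no motion, and TCP −70.5 mm matches the predicted −70.4 mm. R is too high. All three are gauged, so sorting starts with R. I'll back off, open, and look.

```bash
python3 -m inch '[-0.6,15,0,0,0, -0.6,25,0,-20,0, 0.8,20,0,-65,0, 0.8,0,0,-75,0, 0.8,-35,0,-75,0, 0.8,-66,0,-75,0, 0.8,-66,0,-75,0]'; python3 -c "
from h import *
look(14)
c=camera('top')
def p(x,y,z): return w2g(ray(c,222+(x+.5)/7-.5,160+(y+.5)/6.3-.5,z)).round(4)
print('R',p(620,247,.059),p(620,207,.059));print('M',p(366,242,.047),p(365,284,.047));print('L',p(183,290,.053),p(185,330,.053))"
```

```text
clock: 14.0
eef_pos: [0.5243, -0.0607, 0.1791]
tool_rot: [0.04, 0.999, -0.0, 0.004]
ft_force: [-0.0, -0.2, -0.4]
grip_width: 0.0769
g [-0.0014 -0.1055] [ 0.52   -0.0603  0.1781] [-0.3  0.5 -0.1] 14.1
R [ 0.0295 -0.1057] [ 0.0508 -0.1045]
M [0.026  0.0152] [0.0035 0.0142]
L [-0.0059  0.1005] [-0.0271  0.098 ]
```

View pics/g14.png

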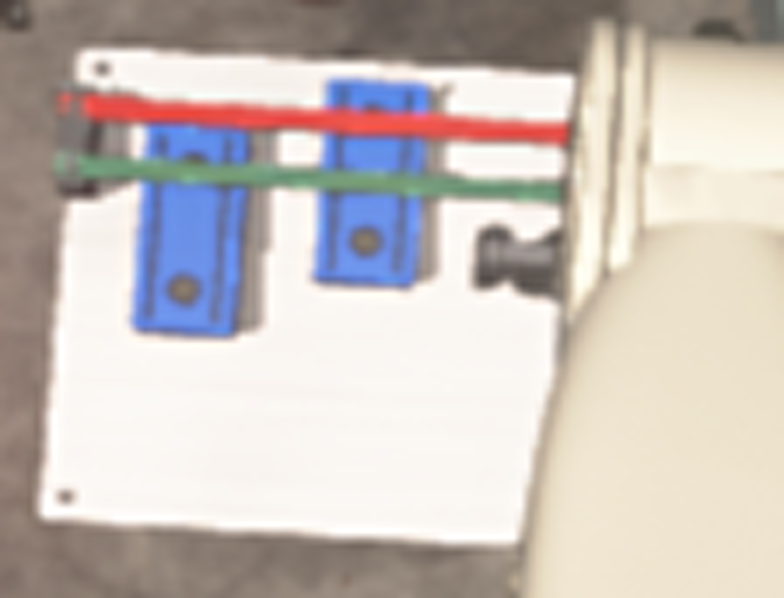

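View pics/s14.png

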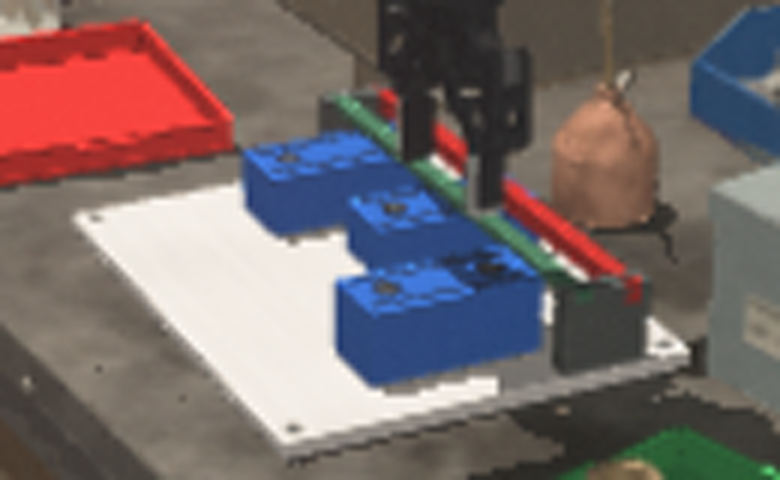

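The gripper is above R with the fingers straddling it. I descend and grip.

```bash
python3 -m inch '[0.8,3,0,35,0, 0.8,5,0,70,0, 0.8,5,0,85,0, 0.8,5,0,85,0, -0.1,5,0,85,0, -0.1,5,0,85,0, -0.1,5,0,85,0]'; python3 -m inch '[-0.1,0,0,0,0,-0.1,0,0,0,0]'
```

```text
clock: 14.85
eef_pos: [0.5149, -0.0599, 0.0949]
tool_rot: [0.04, 0.999, 0.0, 0.001]
ft_force: [-2.3, 0.5, 3.0]
grip_width: 0.0493
clock: 15.05
eef_pos: [0.5149, -0.0599, 0.0949]
tool_rot: [0.04, 0.999, -0.0, 0.001]
ft_force: [-1.6, 1.3, 6.4]
grip_width: 0.0495
```

```bash
python3 -m inch '[-0.5,6,0,0,0, -0.5,12,0,0,0, -0.5,14,0,-25,0, -0.5,14,0,-60,0, -0.5,14,0,-100,0, -0.5,14,0,-105,0, -0.5,14,0,-105,0]'; python3 -c "
from h import *
look(15)
plan((.4966,.4397,.2),-8)"
```

```text
clock: 15.75
eef_pos: [0.4999, -0.0588, 0.1986]
tool_rot: [0.04, 0.999, -0.0, 0.0]
ft_force: [0.6, 0.7, -3.3]
grip_width: 0.0492
g [-0.0229 -0.1055] [ 0.4985 -0.0586  0.1962] [ 0.1  1.  -4.1] 15.85
at [ 0.4985 -0.0586  0.1962] yaw -4.6 shift mm [ 41.9 496.5  -3.5] turn u 0.57 t 15.85 F [ 0.1  1.  -4.1] j6 -0.04
```

View pics/s15.png

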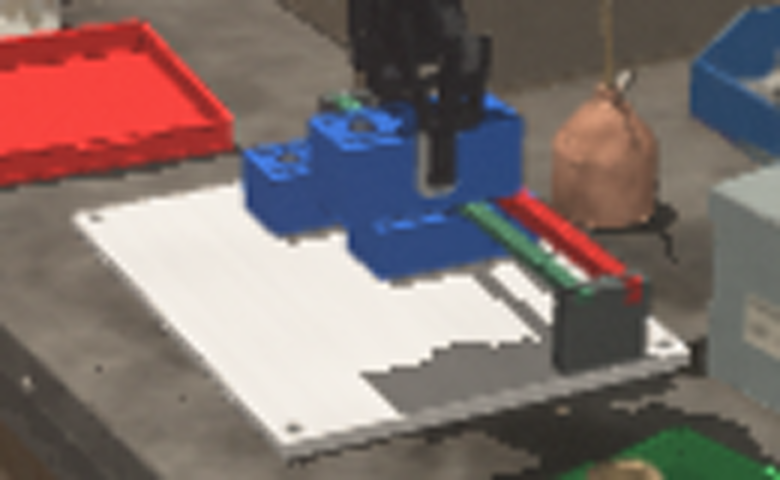

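R is lifted level.

```bash
python3 -m inch '[-0.5,3,40,-5,0.05, -0.5,7,85,-5,0.1, -0.5,11,132,-5,0.2, -0.5,15,180,-5,0.3, -0.5,20,228,-5,0.4, -0.5,24,276,-5,0.5, -0.5,28,324,-5,0.57, -0.5,32,370,-5,0.57]'; python3 -m inch '[-0.5,4,46,0,0, -0.5,8,90,0,0, -0.5,10,120,0,0, -0.5,10,126,0,0, -0.5,10,126,0,0]'; python3 -c "
from h import *
look(16)
plan((.4966,.4397,.088),-8)"
```

```text
clock: 16.65
eef_pos: [0.4963, 0.3139, 0.2001]
tool_rot: [0.07, 0.998, -0.002, -0.002]
ft_force: [0.5, -0.3, -2.4]
grip_width: 0.0491
clock: 17.15
eef_pos: [0.5043, 0.4391, 0.1995]
tool_rot: [0.069, 0.998, -0.002, -0.002]
ft_force: [-1.5, -0.3, -3.5]
grip_width: 0.049
g [-0.0562  0.3893] [0.505  0.4373 0.201 ] [-0.5 -1.  -3. ] 17.25
at [0.505  0.4373 0.201 ] yaw -8.05 shift mm [  8.4   1.7 113. ] turn u -0.01 t 17.25 F [-0.5 -1.  -3. ] j6 0.85
```

```bash
python3 -m inch '[-0.5,4,2,40,0, -0.5,8,2,75,0, -0.5,8,2,95,0, -0.5,8,2,100,0]'; python3 -c "
from h import *
plan((.4966,.4397,.088),-8)
c=camera('top');a=c['pixels'][:,:,::-1]
cv2.imwrite('pics/r17.png',cv2.resize(a[175:255,75:215],None,fx=5.5,fy=5.5,interpolation=cv2.INTER_CUBIC))
c=camera('scene');a=c['pixels'][:,:,::-1]
cv2.imwrite('pics/s17.png',cv2.resize(a[130:220,170:290],None,fx=6,fy=6,interpolation=cv2.INTER_CUBIC))"
```

```text
clock: 17.65
eef_pos: [0.4964, 0.4383, 0.0994]
tool_rot: [0.071, 0.997, -0.003, -0.003]
ft_force: [-0.7, -0.9, -2.9]
grip_width: 0.0491
at [0.4964 0.4383 0.0994] yaw -8.13 shift mm [-0.1  1.5 11.4] turn u -0.02 t 17.65 F [-0.7 -0.9 -2.9] j6 0.87
```

View pics/r17.png

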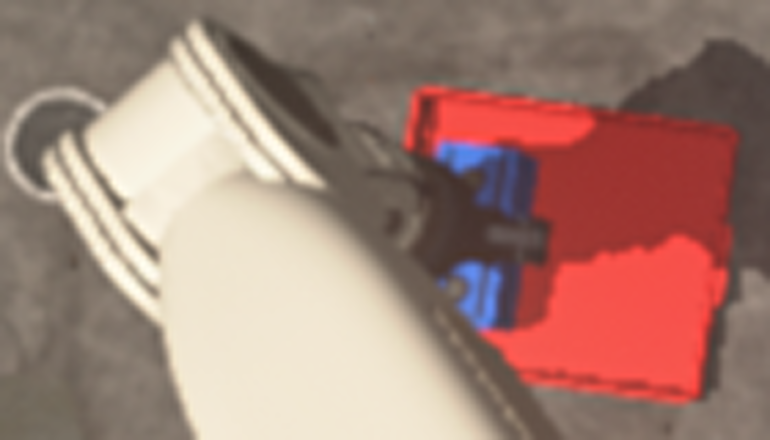

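View pics/s17.png

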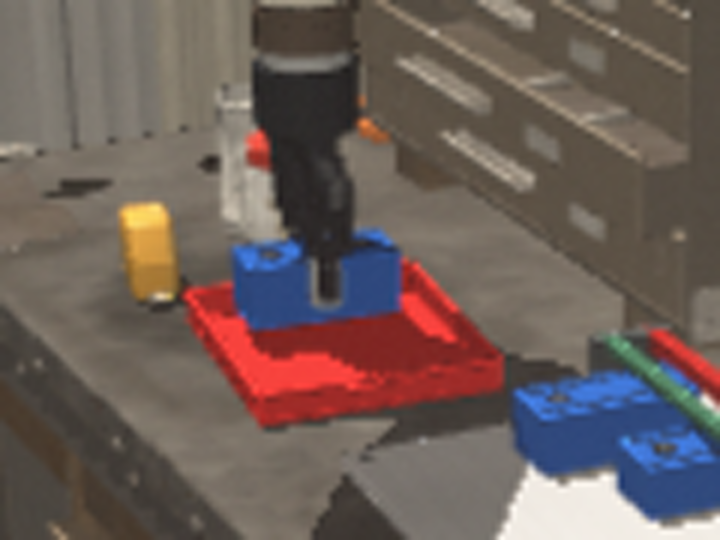

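R is inside the red tray outline, near its +y side. I lower it and release.

```bash
python3 -m inch '[-0.5,0,0,6,0, -0.5,0,0,11,0, -0.5,0,0,12,0, -0.5,0,0,13,0]'; python3 -m inch '[0.4,0,0,0,0, 0.4,0,0,0,0, 0.4,0,0,0,0]';python3 -m inch '[0.4,0,0,-30,0, 0.4,0,0,-70,0, 0.4,0,-30,-110,0, 0.4,0,-70,-115,0, 0.8,0,-115,-115,0, 0.8,0,-150,-115,0, 0.8,0,-190,-115,0]'; python3 -c "
from h import *
p=g2w(.010,.0142)
plan((*p,.2),-4.6)
c=camera('top');a=c['pixels'][:,:,::-1]
cv2.imwrite('pics/r18.png',cv2.resize(a[175:255,75:215],None,fx=5.5,fy=5.5,interpolation=cv2.INTER_CUBIC))"
```

```text
clock: 18.15
eef_pos: [0.4982, 0.442, 0.0907]
tool_rot: [0.07, 0.998, 0.0, 0.0]
ft_force: [-0.3, 0.3, -3.5]
grip_width: 0.0493
clock: 18.45
eef_pos: [0.4985, 0.4424, 0.0912]
tool_rot: [0.07, 0.998, 0.001, 0.001]
ft_force: [-0.2, -1.1, 0.2]
grip_width: 0.0596
clock: 19.15
eef_pos: [0.4715, 0.2527, 0.2062]
tool_rot: [0.07, 0.998, 0.001, 0.001]
ft_force: [0.1, -0.7, 0.2]
grip_width: 0.0765
at [0.4715 0.2527 0.2062] yaw -7.99 shift mm [ -95.7 -183.2    6.1] turn u -0.56 t 19.15 F [ 0.1 -0.7  0.2] j6 0.63
```

View pics/r18.png

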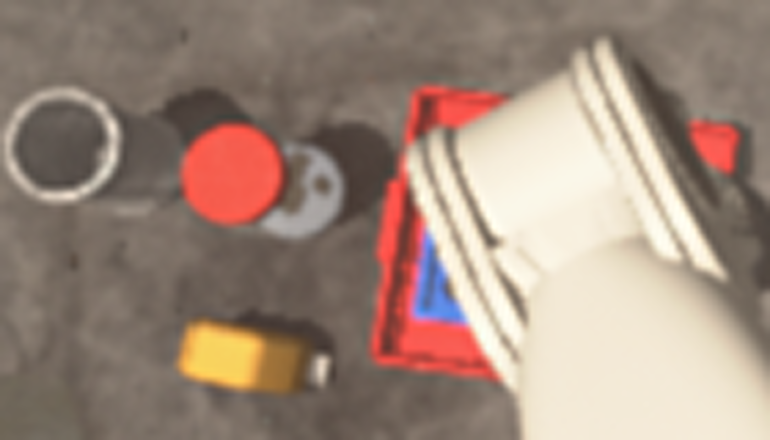

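```bash
python3 -m inch '[0.8,-22,-40,4,-0.1, 0.8,-46,-85,4,-0.2, 0.8,-72,-130,4,-0.3, 0.8,-98,-165,4,-0.45, 0.8,-111,-184,4,-0.56, 0.8,-111,-184,4,-0.56]'; python3 -c "
from h import *
p=g2w(.026,.0145)
plan((*p,.093),-4.6)
look(19)"
```

```text
clock: 19.8
eef_pos: [0.5575, 0.0531, 0.2018]
tool_rot: [0.043, 0.999, -0.0, 0.001]
ft_force: [-0.8, 0.5, -0.7]
grip_width: 0.0767
at [0.5575 0.0531 0.2018] yaw -4.95 shift mm [  1.2   4.  108.8] turn u -0.06 t 19.8 F [-0.8  0.5 -0.7] j6 0.18
g [0.0252 0.0132] [0.556  0.0558 0.2015] [0.5 0.4 0.1] 19.9
```

View pics/s19.png

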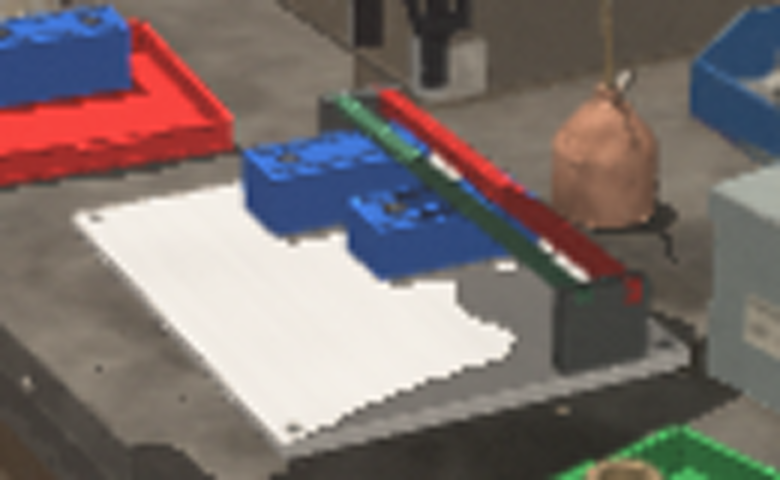

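R stands in the red tray, and L and M are undisturbed. I descend over M with a narrower opening.

```bash
python3 -m inch '[0.6,0,1,40,0, 0.6,0,1,75,0, 0.6,0,1,100,0, 0.6,0,1,108,0, 0.6,0,1,108,0]';  python3 -c "
from h import *
look(20)"
```

```text
clock: 20.4
eef_pos: [0.5548, 0.0582, 0.0923]
tool_rot: [0.04, 0.999, -0.0, -0.001]
ft_force: [0.1, -0.2, -0.6]
grip_width: 0.0682
g [0.0257 0.0154] [0.5567 0.0579 0.0946] [0.3 0.5 0.5] 20.5
```

View pics/s20.png

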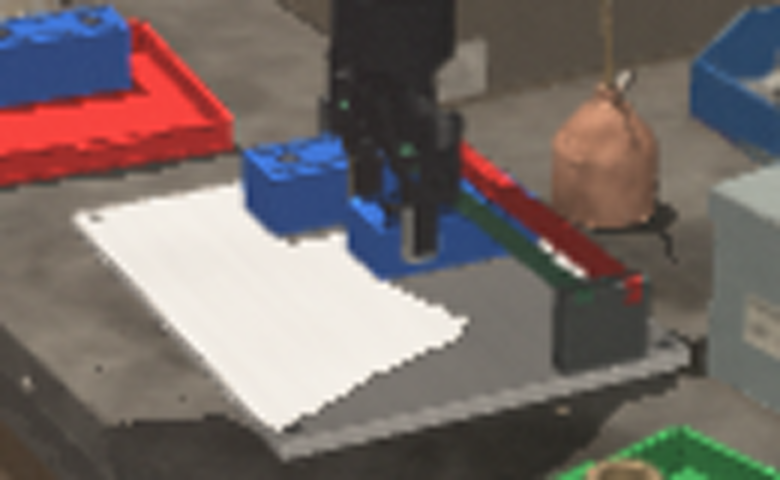

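```bash
python3 -m inch '[-0.5,0,0,0,0, -0.5,0,0,0,0, -0.5,0,0,0,0, -0.5,0,0,0,0]';python3 -m inch '[-0.5,6,0,0,0, -0.5,14,0,0,0, -0.5,24,0,0,0, -0.5,34,0,0,0]'; python3 -m inch '[-0.5,10,0,0,0, -0.5,20,0,0,0, -0.5,30,0,0,0, -0.5,40,0,0,0, -0.5,44,0,0,0, -0.5,44,0,0,0]'; python3 -c "
from h import *
look(21)"
```

```text
clock: 20.9
eef_pos: [0.5572, 0.0573, 0.0954]
tool_rot: [0.041, 0.999, 0.0, 0.002]
ft_force: [0.1, 1.2, 6.3]
grip_width: 0.0492
clock: 21.3
eef_pos: [0.5244, 0.0599, 0.0953]
tool_rot: [0.041, 0.999, 0.0, 0.004]
ft_force: [5.5, -0.9, 6.4]
grip_width: 0.0488
clock: 21.9
eef_pos: [0.4798, 0.0636, 0.0953]
tool_rot: [0.041, 0.999, 0.0, 0.003]
ft_force: [2.2, -0.0, 9.2]
grip_width: 0.0487
g [-0.0513  0.0148] [0.4798 0.0636 0.0953] [ 2.2 -0.6  9.8] 22.0
```

View pics/s21.png

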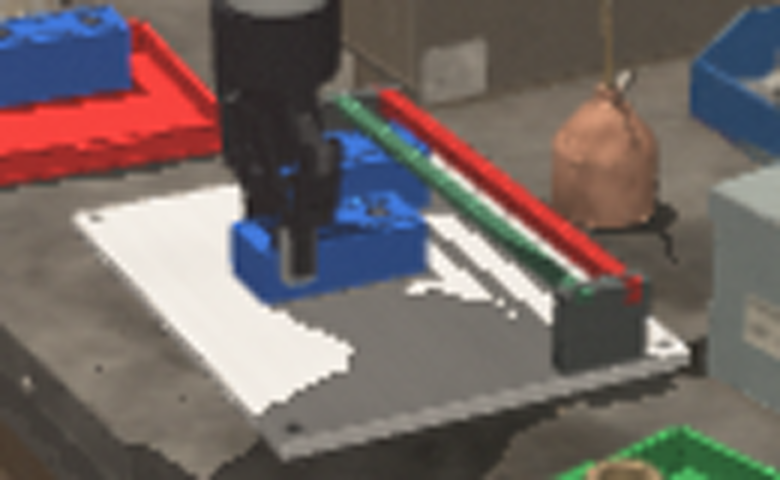

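View pics/g21.png

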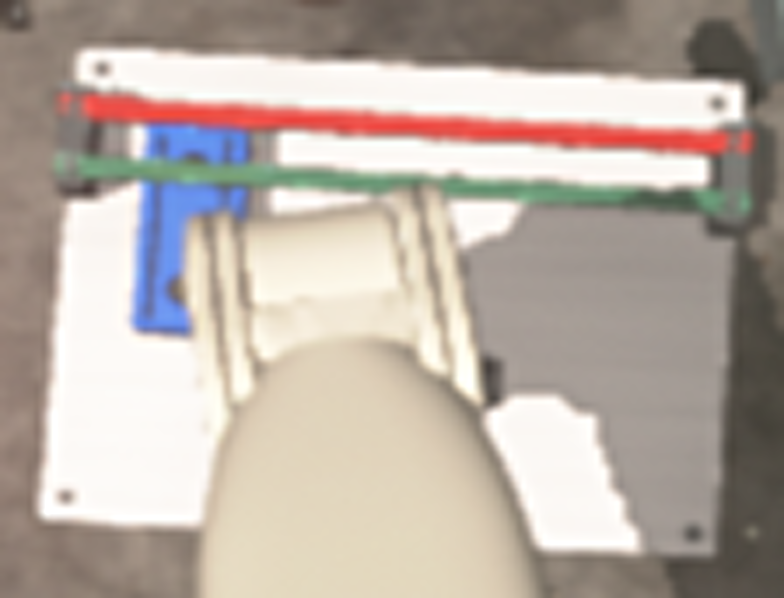

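M is clear of the bars. I'll regrip it nearer its middle.

```bash
python3 -m inch '[0.6,0,0,0,0, 0.6,0,0,-2,0, 0.6,-10,0,-2,0, 0.6,-25,0,-2,0, 0.6,-32,0,-2,0, 0.6,-32,0,-2,0, -0.5,-32,0,-2,0, -0.5,-32,0,-2,0]'; python3 -m inch '[-0.5,0,0,0,0, -0.5,0,0,0,0]';python3 -c "
from h import *
look(22)"; python3 -m inch '[-0.5,4,0,-30,0, -0.5,4,0,-70,0, -0.5,4,0,-105,0, -0.5,4,0,-105,0]'; python3 -c "
from h import *
look(23)
plan((.4883,.3481,.2),-8)"
```

```text
clock: 22.8
eef_pos: [0.5095, 0.0608, 0.0952]
tool_rot: [0.041, 0.999, 0.0, -0.0]
ft_force: [-0.1, -0.5, -2.5]
grip_width: 0.0487
clock: 23.0
eef_pos: [0.5094, 0.0608, 0.0951]
tool_rot: [0.041, 0.999, -0.0, -0.0]
ft_force: [-0.0, -0.4, -0.1]
grip_width: 0.049
g [-0.0216  0.0144] [0.5094 0.0608 0.0951] [-0.5  0.2  0.4] 23.1
clock: 23.5
eef_pos: [0.5089, 0.0614, 0.2051]
tool_rot: [0.041, 0.999, 0.001, 0.005]
ft_force: [1.3, -0.2, -3.1]
grip_width: 0.0489
g [-0.025   0.0144] [0.506  0.0611 0.2004] [ 0.5 -0.2 -3.3] 23.6
at [0.506  0.0611 0.2004] yaw -4.66 shift mm [ 41.  284.6   0.4] turn u 0.56 t 23.6 F [ 0.5 -0.2 -3.3] j6 0.2
```

View pics/s23.png

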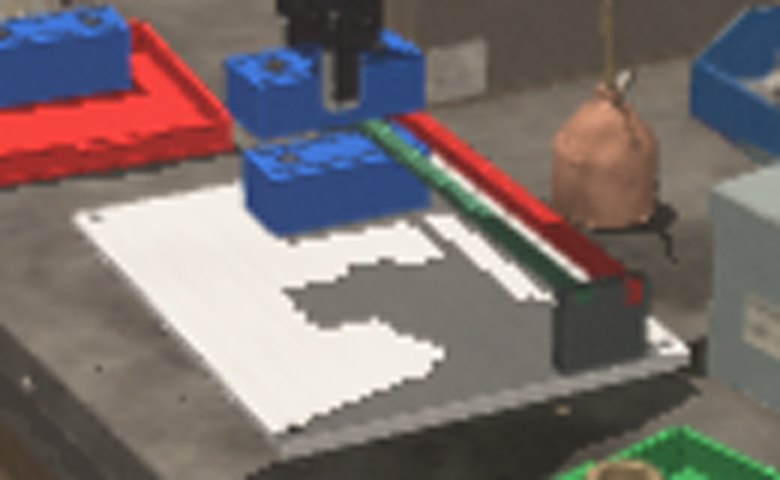

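M is held level, and I carry it to the −y half of the red tray.

```bash
python3 -m inch '[-0.5,5,38,0,0.1, -0.5,12,84,0,0.2, -0.5,19,130,0,0.3, -0.5,26,177,0,0.45, -0.5,33,224,0,0.56, -0.5,39,265,0,0.56, -0.5,41,284,0,0.56, -0.5,41,284,0,0.56]'; python3 -c "
from h import *
plan((.4883,.3481,.087),-8)"
```

```text
clock: 24.4
eef_pos: [0.4864, 0.3499, 0.1968]
tool_rot: [0.068, 0.998, -0.001, -0.002]
ft_force: [0.2, -0.8, -2.7]
grip_width: 0.049
at [0.4864 0.3499 0.1968] yaw -7.76 shift mm [ -2.5  -1.2 109.8] turn u 0.04 t 24.4 F [ 0.2 -0.8 -2.7] j6 0.76
```

```bash
python3 -m inch '[-0.5,0,-1,40,0, -0.5,0,-1,75,0, -0.5,0,-1,98,0, -0.5,0,-1,105,0, -0.5,0,-1,109,0, -0.5,0,-1,111,0]'; python3 -c "
from h import *
plan((.4883,.3481,.086),-8)
c=camera('scene');a=c['pixels'][:,:,::-1]
cv2.imwrite('pics/s24.png',cv2.resize(a[130:220,170:290],None,fx=6,fy=6,interpolation=cv2.INTER_CUBIC))"
```

```text
clock: 25.0
eef_pos: [0.4885, 0.3462, 0.0894]
tool_rot: [0.07, 0.998, 0.0, 0.0]
ft_force: [0.5, -0.1, -1.7]
grip_width: 0.0487
at [0.4885 0.3462 0.0894] yaw -8.06 shift mm [0.5 1.8 3.4] turn u -0.01 t 25.0 F [ 0.5 -0.1 -1.7] j6 0.76
```

View pics/s24.png

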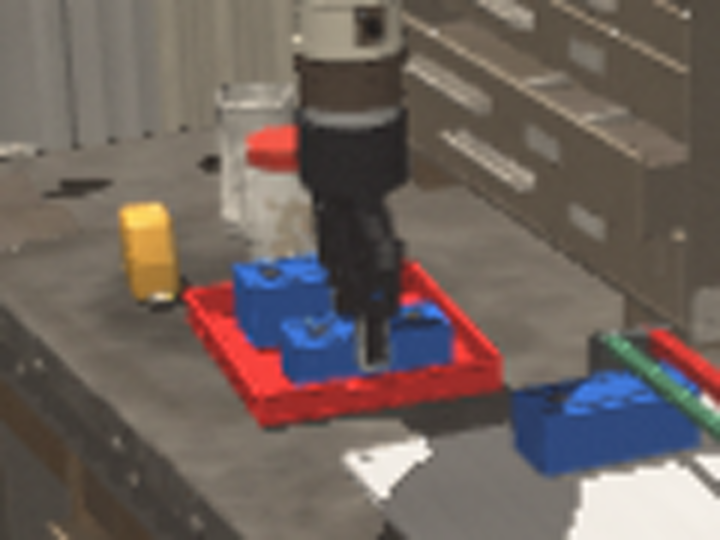

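```bash
python3 -m inch '[-0.5,0,0,2,0, -0.5,0,0,3,0, 0.35,0,0,3,0, 0.35,0,0,3,0, 0.35,0,0,3,0]';python3 -m inch '[0.35,0,0,-30,0, 0.35,0,0,-70,0, 0.5,0,-20,-107,0, 0.6,-5,-60,-107,0,0.6,-15,-100,-107,0,0.6,-25,-140,-107,0]'; python3 -c "
from h import *
p=g2w(.018,.1005)
plan((*p,.2),-4.6)"
```

```text
clock: 25.55
eef_pos: [0.4885, 0.3469, 0.087]
tool_rot: [0.07, 0.998, 0.0, 0.001]
ft_force: [-0.2, 0.7, -0.0]
grip_width: 0.0574
clock: 26.15
eef_pos: [0.4935, 0.2035, 0.1943]
tool_rot: [0.069, 0.998, 0.0, 0.001]
ft_force: [1.5, -0.7, 0.1]
grip_width: 0.0683
at [0.4935 0.2035 0.1943] yaw -7.94 shift mm [-70.  -50.8  -5.6] turn u -0.56 t 26.15 F [ 1.5 -0.7  0.1] j6 0.53
```

```bash
python3 -m inch '[0.6,-25,-20,0,-0.3, 0.6,-55,-40,0,-0.5, 0.6,-68,-50,0,-0.56, 0.6,-68,-50,0,-0.56, 0.6,-68,-50,0,-0.56]'; python3 -c "
from h import *
p=g2w(.018,.1005)
plan((*p,.093),-4.6)
look(25)
c=camera('top');a=c['pixels'][:,:,::-1]
cv2.imwrite('pics/r25.png',cv2.resize(a[175:255,75:215],None,fx=5.5,fy=5.5,interpolation=cv2.INTER_CUBIC))"
```

```text
clock: 26.65
eef_pos: [0.5535, 0.1453, 0.1933]
tool_rot: [0.041, 0.999, 0.0, -0.0]
ft_force: [-0.6, 0.2, -0.2]
grip_width: 0.0685
at [0.5535 0.1453 0.1933] yaw -4.7 shift mm [ -2.4  -1.7 100.3] turn u -0.02 t 26.65 F [-0.6  0.2 -0.2] j6 0.34
g [0.015  0.1029] [0.553  0.1461 0.1933] [-0.6  0.1 -0.3] 26.75
```

View pics/r25.png

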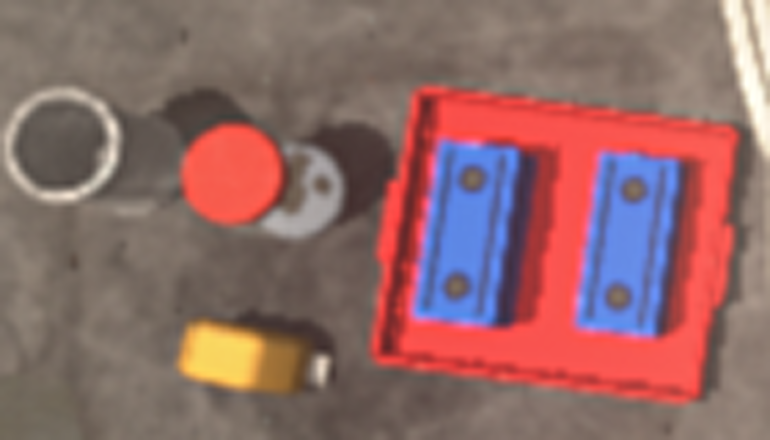

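View pics/s25.png

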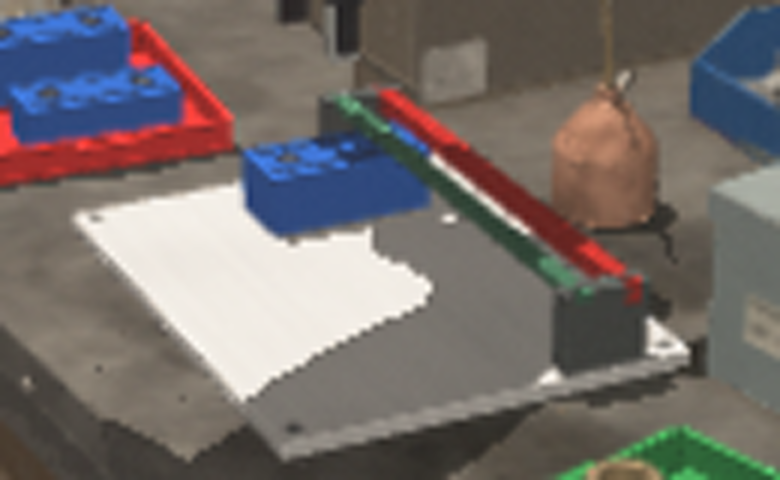

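Both blocks lie flat in the red tray, and the jar and tape are unmoved. Now L: grip, drag out and lift.

```bash
python3 -m inch '[0.6,0,-2,40,0, 0.6,0,-2,75,0, 0.6,0,-2,95,0, 0.6,0,-2,97,0, 0.6,0,-2,97,0, -0.5,0,-2,97,0, -0.5,0,-2,97,0, -0.5,0,-2,97,0]'; python3 -m inch '[-0.5,0,0,0,0,-0.5,4,0,0,0, -0.5,10,0,0,0, -0.5,18,0,0,0, -0.5,28,0,0,0, -0.5,38,0,0,0, -0.5,46,0,0,0, -0.5,46,0,0,0]'; python3 -c "
from h import *
look(26)"
```

```text
clock: 27.6
eef_pos: [0.5545, 0.1438, 0.0983]
tool_rot: [0.041, 0.999, 0.001, 0.002]
ft_force: [-1.3, -0.3, 6.2]
grip_width: 0.0488
clock: 28.4
eef_pos: [0.5087, 0.1477, 0.0983]
tool_rot: [0.04, 0.999, 0.001, 0.002]
ft_force: [1.4, 0.6, 9.3]
grip_width: 0.0488
g [-0.0292  0.101 ] [0.5087 0.1477 0.0983] [ 0.7  0.2 10.4] 28.5
```

View pics/s26.png

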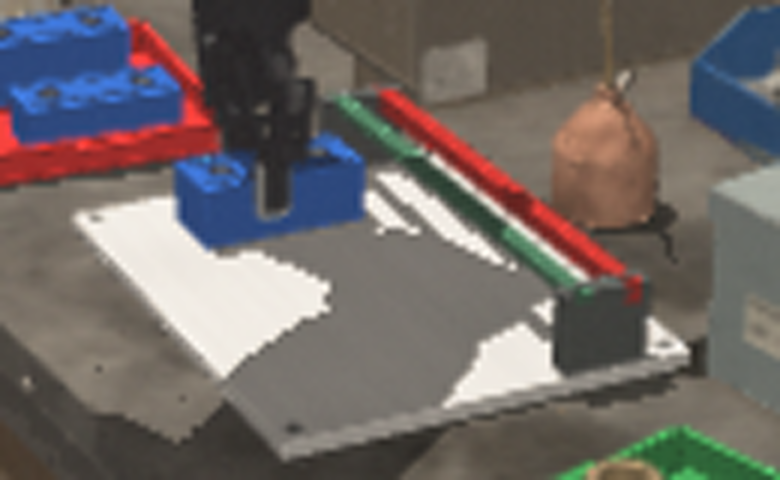

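```bash
python3 -m inch '[-0.5,2,0,-30,0, -0.5,2,0,-70,0, -0.5,2,0,-102,0, -0.5,2,0,-102,0, -0.5,2,0,-102,0]'; python3 -c "
from h import *
look(27)
plan((.5100,-.3785,.2),12)"
```

```text
clock: 29.0
eef_pos: [0.5051, 0.1472, 0.1981]
tool_rot: [0.041, 0.999, 0.0, -0.0]
ft_force: [-1.3, 0.9, -2.9]
grip_width: 0.049
g [-0.0339  0.0998] [0.5041 0.1469 0.1963] [ 0.8  0.5 -2.5] 29.1
at [0.5041 0.1469 0.1963] yaw -4.66 shift mm [ -48.6 -523.2   -3.2] turn u -2.78 t 29.1 F [ 0.8  0.5 -2.5] j6 0.36
```

View pics/s27.png

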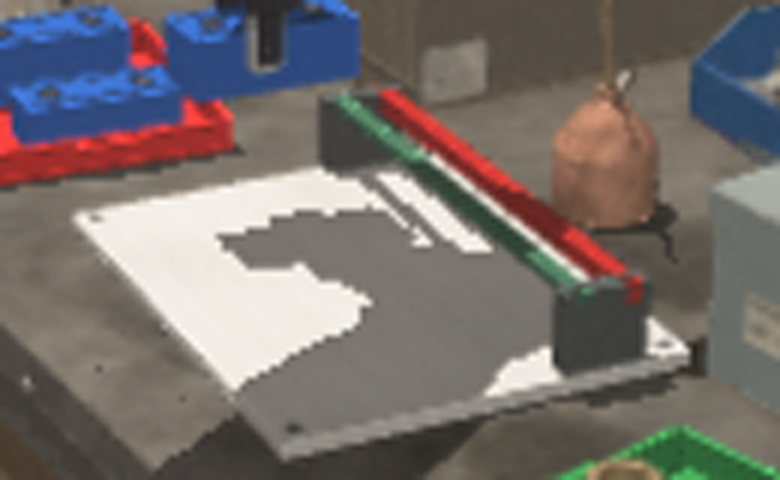

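```bash
python3 -m inch '[-0.5,-4,-38,-4,-0.2, -0.5,-8,-84,-4,-0.5, -0.5,-12,-131,-4,-0.8, -0.5,-16,-178,-4,-1.1, -0.5,-21,-225,-4,-1.5, -0.5,-25,-272,-4,-1.9, -0.5,-30,-319,-4,-2.3, -0.5,-34,-366,-4,-2.6]'; python3 -c "
from h import *
plan((.5100,-.3785,.2),12)"
```

```text
clock: 29.9
eef_pos: [0.5084, -0.2216, 0.1998]
tool_rot: [-0.096, 0.995, 0.001, -0.002]
ft_force: [0.6, -0.2, -2.9]
grip_width: 0.0491
at [ 0.5084 -0.2216  0.1998] yaw 11.02 shift mm [  28.5 -154.3   -0.5] turn u -0.16 t 29.9 F [ 0.6 -0.2 -2.9] j6 -0.6
```

```bash
python3 -m inch '[-0.5,8,-44,0,-0.1, -0.5,17,-90,0,-0.16, -0.5,25,-134,0,-0.16, -0.5,28,-153,0,-0.16, -0.5,28,-153,0,-0.16]'; python3 -c "
from h import *
plan((.5100,-.3785,.092),12)
c=camera('top');a=c['pixels'][:,:,::-1]
cv2.imwrite('pics/t28.png',cv2.resize(a[170:270,345:485],None,fx=5.5,fy=5.5,interpolation=cv2.INTER_CUBIC))
c=camera('scene');a=c['pixels'][:,:,::-1]
cv2.imwrite('pics/s28.png',cv2.resize(a[200:320,270:400],None,fx=5,fy=5,interpolation=cv2.INTER_CUBIC))"
```

```text
clock: 30.4
eef_pos: [0.5098, -0.3785, 0.1989]
tool_rot: [-0.101, 0.995, 0.001, -0.002]
ft_force: [-0.5, 0.4, -3.2]
grip_width: 0.0489
at [ 0.5098 -0.3785  0.1989] yaw 11.64 shift mm [ -0.6  -0.3 106.9] turn u -0.06 t 30.4 F [-0.5  0.4 -3.2] j6 -0.84
```

View pics/t28.png

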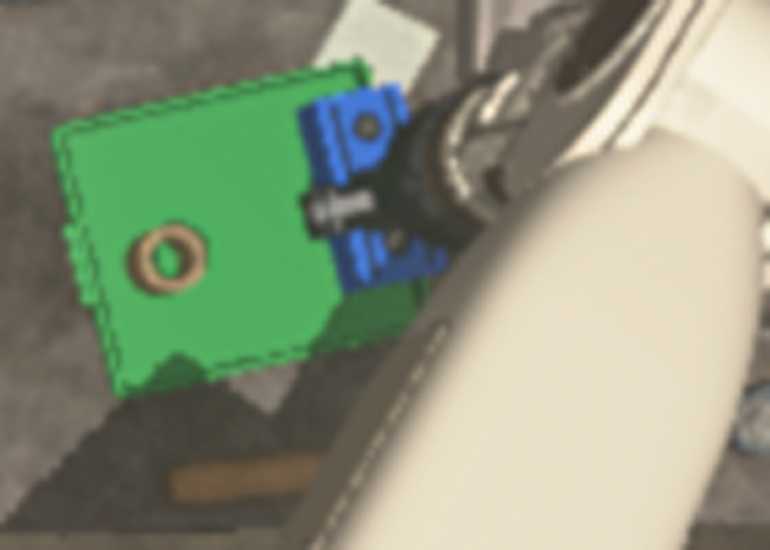

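View pics/s28.png

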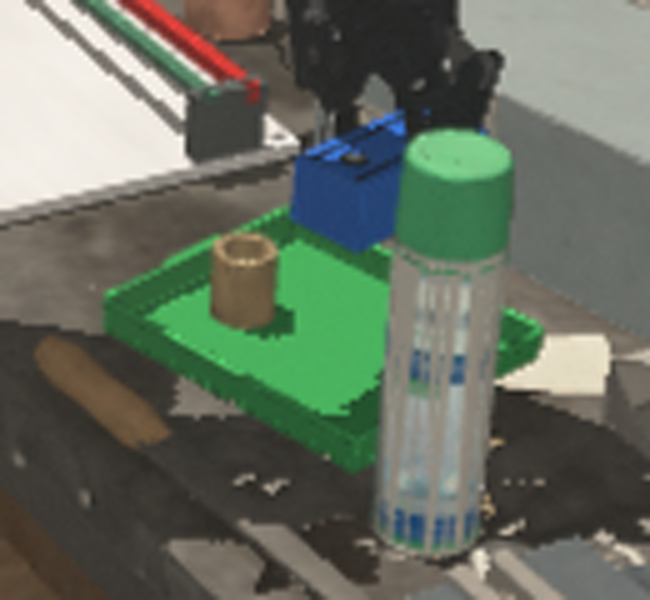

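L is over the free half of the green tray, clear of the bush and the can. I lower it.

```bash
python3 -m inch '[-0.5,0,0,40,-0.05, -0.5,0,0,75,-0.05, -0.5,0,0,97,-0.05, -0.5,0,0,103,-0.05, -0.5,0,0,107,-0.05, -0.5,0,0,108,-0.05]'; python3 -c "
from h import *
plan((.5100,-.3785,.091),12)
c=camera('top');a=c['pixels'][:,:,::-1]
cv2.imwrite('pics/t29.png',cv2.resize(a[170:270,345:485],None,fx=5.5,fy=5.5,interpolation=cv2.INTER_CUBIC))"
```

```text
clock: 31.1
eef_pos: [0.5121, -0.3754, 0.0949]
tool_rot: [-0.107, 0.994, -0.0, 0.0]
ft_force: [1.1, 0.1, -1.1]
grip_width: 0.0486
at [ 0.5121 -0.3754  0.0949] yaw 12.26 shift mm [ 2.7 -2.6  3.9] turn u 0.04 t 31.1 F [ 1.1  0.1 -1.1] j6 -0.85
```

View pics/t29.png

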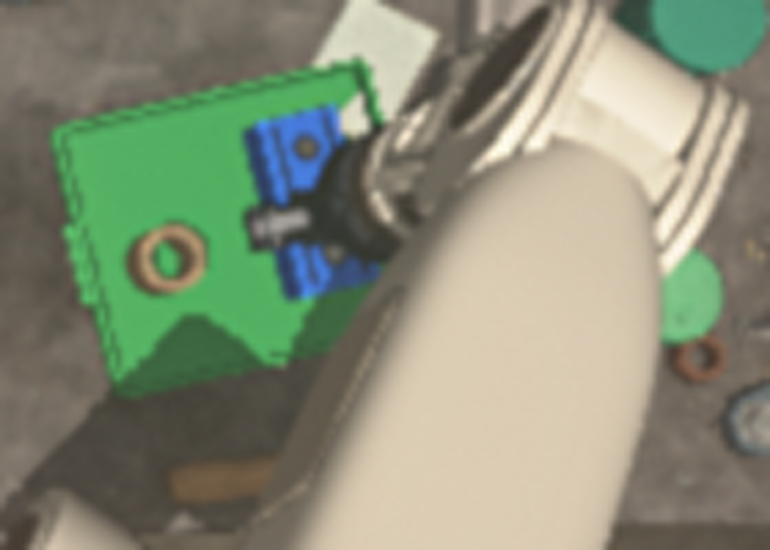

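```bash
python3 -m inch '[-0.5,0,-2,3,0, -0.5,0,-2,4,0, -0.5,0,-2,4,0, 0.35,0,-2,4,0, 0.35,0,-2,4,0, 0.35,0,-2,4,0]';python3 -m inch '[0.35,0,0,-30,0, 0.35,0,0,-70,0, 0.35,0,0,-115,0, 0.5,10,50,-130,0,0.5,20,100,-130,0,0.5,40,145,-130,0,0.5,60,190,-130,0]'; python3 -m inch '[0.5,20,45,0,0, 0.5,40,85,0,0, 0.5,40,85,0,0]'; python3 -c "
from h import *
look(30)
c=camera('top');a=c['pixels'][:,:,::-1];cv2.imwrite('pics/top30.png',a)
cv2.imwrite('pics/t30.png',cv2.resize(a[170:270,345:485],None,fx=5.5,fy=5.5,interpolation=cv2.INTER_CUBIC))
c=camera('scene');a=c['pixels'][:,:,::-1]
cv2.imwrite('pics/sc30.png',cv2.resize(a[130:330,150:420],None,fx=2.9,fy=2.9,interpolation=cv2.INTER_CUBIC))"
```

```text
clock: 31.75
eef_pos: [0.5121, -0.378, 0.0908]
tool_rot: [-0.106, 0.994, -0.0, 0.0]
ft_force: [-0.4, -0.0, 0.1]
grip_width: 0.0574
clock: 32.45
eef_pos: [0.4136, -0.2052, 0.2208]
tool_rot: [-0.106, 0.994, -0.0, 0.001]
ft_force: [1.5, 0.3, 1.0]
grip_width: 0.0642
clock: 32.75
eef_pos: [0.3525, -0.1285, 0.2196]
tool_rot: [-0.108, 0.994, 0.001, -0.002]
ft_force: [0.6, -0.5, -0.1]
grip_width: 0.064
g [-0.1578 -0.1896] [ 0.3574 -0.1316  0.221 ] [ 0.2 -0.4  0.7] 32.85
```

View pics/t30.png

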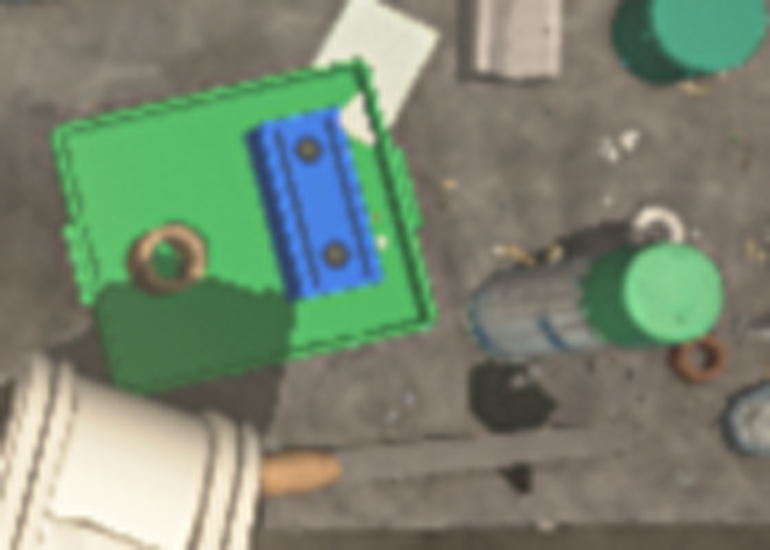

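View pics/sc30.png

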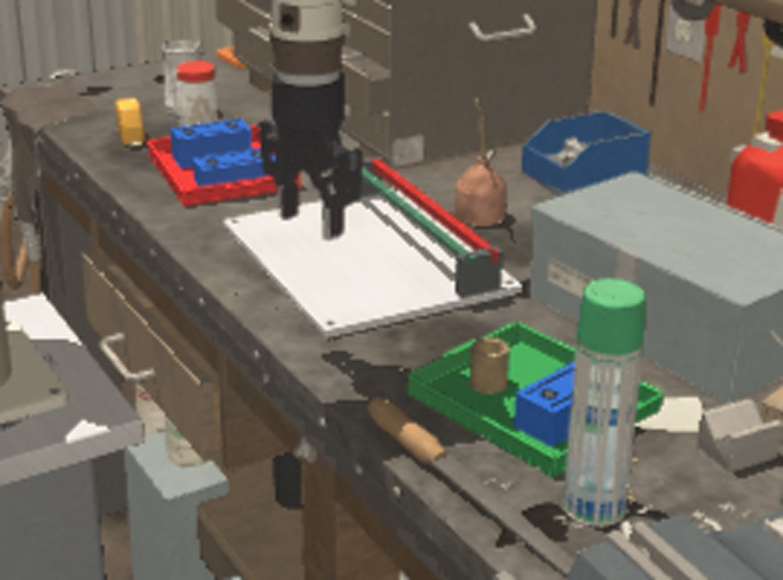

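View pics/top30.png

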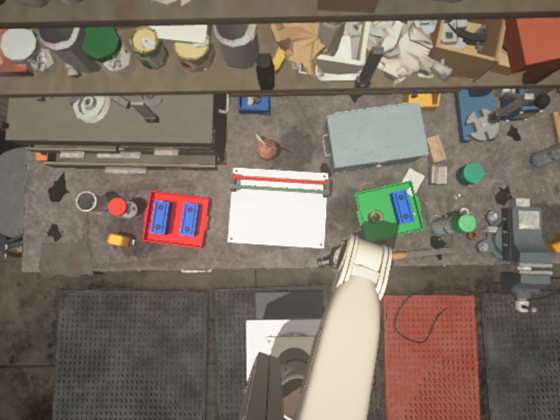

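The pictures show all three blocks flat in the correct trays. The bush, can, jar, tape, vee and gauge are unmoved, and the arm is free in the air, so I hand in.

```bash
python3 -m inch '[0.5,0,0,0,0,0.5,0,0,0,0,0.5,0,0,0,0]'; python3 -c "
from workcell import order
print(order.job_done())"
```

```text
clock: 33.25
eef_pos: [0.3578, -0.1326, 0.2201]
tool_rot: [-0.106, 0.994, 0.0, -0.0]
ft_force: [0.4, -0.2, -0.1]
grip_width: 0.0643
the job is handed in; nothing more can be done
None
```

All three blocks were gauged before any was removed, then sorted into the trays, and I handed the job in at about 33 s.

| Block (seen from the robot) | What happened at the gauge | Result | Tray |
|---|---|---|---|
| Left | passed green, stopped at red (about 7 N) | good | green |
| Middle | passed both bars, front about 19 mm beyond red | too low | red |
| Right | stopped at green (about 8 N) | too high | red |

- **Final pictures:** All three blocks lie flat on their bases inside their trays, and the bush, can, jar, tape, vee block and gauge look unmoved. The arm was hanging free.
- **Forces:** I saw no wrist force above about 15 N in any reading. While the low and good blocks were gripped and dragged out from under the bars, the tool showed about 10 N upward; it cleared once each block was lifted.
- **Small disagreements:** The middle block sat about 10 mm to the left of the push line after squaring up, which I corrected for in its grasp. The right block was released about 5 mm above the tray floor, more than I planned, but it settled flat.

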